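# Take the colour cards off the display track and stand each beside its article

### The arm

A 7-joint arm with a two-finger parallel gripper is mounted at the origin on the work surface; the furniture and walls round the work are solid. World frame = base frame: x ahead of the robot, y to its left, z up, the work surface at z = 0. Lengths are in mm, angles in degrees, forces in N, time in s.
With the tool pointing down it reaches from about 350 to 900 mm from the base axis. Payload 19.9 kg.
Tool frame: the origin (TCP) lies between the finger pads; the fingertips stand 17 mm ahead of it and the grasp point (between the pads) lies 2 mm behind it; z points along the fingers, y is the line along which they close (so a half turn about z gives the same grasp; the last joint's range is limited). The gripper opens to 94 mm and grips with 3 to 60 N. Pads are 16 mm wide; open, the fingers measure 119 mm over their backs; the gripper's body (75 mm by 177 mm) begins 78 mm behind the grasp point.
Start: joints at [70.044, 23.915, -0.59, 92.452, 0.269, 63.638, -3.037], TCP at [188.749, -595.795, 198.525] pointing down, gripper open.
Joint ranges: [-161.28, 161.28], [-22.2, 115.67], [-73.04, 71.86], [3.21, 147.25], [-68.34, 248.33], [10.77, 114.83], [-161.83, 161.83]. Speed limits (degrees/s): [108.29, 108.29, 136.94, 136.94, 172.46, 172.46, 172.46].

### API

Orientations are given as a 3x3 rotation matrix whose columns are the frame's x, y, z axes.
In Python, from plant import r gives the robot as it stands. The module is installed in compiled form; this text tells all that it offers.
- The arm moves only by the tool carry_out, never from a script. Its argument "motion" is a list of rows, each an object with "translation": the shift along the tool's x, y, z in mm, a list of three; "yaw": the turn about the tool's z in rad. A call has 1 to 5 rows; each row shifts and turns the commanded pose from where the row before left it, along the tool's axes as they then stand; what a row does not reach is not made up. A row lasts 1/10 s, in which the tool goes at most 50 mm and 8.59 degrees, less where a joint would pass 70% of its speed; a pose out of reach is approached as far as the arm can. A call with a gripper value outside its range is refused whole. "jaw" is the finger opening in mm, from 0 to 94, set as the call begins (left out, the last holds). The fingers move at their own pace and stop on an object; the grip force is fixed at half the most. Time passes only in rows, so rows that do not move let the fingers close. It gives the time, the measured TCP pose, the force, the opening and the grip force at its end, in the units of the state.
- r.sense(): the state, without advancing time (a new reading comes with each control period).
- r.read_camera(name): name is "scene" or "top" or "wrist"; returns a dict with "img" (420x560x3 uint8, red, green, blue), "K" (3x3 intrinsics, pixels), "R" (3x3) and "t" (3): a world point X has camera coordinates R X + t; the wrist camera has in their place "T_tool_cam" (4x4, takes a point from camera to tool coordinates, whose origin is the TCP and whose axes are the flange's). Camera axes: x right, y down, z forward; pixel columns grow to the right and rows downward; lengths in mm; the calibration is good to about 2 mm. The wrist camera is an equidistant fisheye: a pixel r from the principal point sees the ray r / f radians off the axis. A picture is of the moment at which its call begins: read the wrist's pose just before it. There is no depth.
- r.finish_job(): hands the job in; it is judged then, once.
The state is a dict: "clock": time; "qpos": joint angles; "dq": joint speeds; "joint_efforts": joint torques, N m; "ee_pos": TCP position; "orientation": TCP orientation; "ft_force": force on the tool from outside, world axes, zero at the start; "torque": the same for the moment, N m; "finger_gap": finger opening in mm; "grip_force": force on a finger pad.
Only numpy, scipy, OpenCV 4.12 (cv2) and the standard library are available. Lean on these libraries where they do the work, as an engineer would, in place of code of your own. Each camera call takes 0.05 s, during which the arm holds its last target. There are 200 camera calls.

### The job

Draw the bolt at the open end of the T-track, slide every coloured card holder out of that end, and stand it upright on the worktop just to the left (your left, as the robot sees it) of the article of its own colour (red stapler, blue staples carton, orange clips carton): a gap of about 2 cm between the holder's foot and the article, level with the middle of the article's length, the card at right angles to the article's long side. When the coloured ones are off, push the bolt fully shut again and slide the grey holder, which stays on the track, along it right up to the bolt, ready for the next card change. Do not shift the articles or the other things on the desk.

Things in the scene. Friction and masses are not known exactly. Their poses are not given: they have to be found in the camera images.
- rail: aluminium T-track fixed on the worktop, 206 mm long (its y, about world +y), 52 wide (its x), 17 high. Origin: centre of underside. Channel floor z 4 mm (holders' feet stand on it), channel 44 wide, 8 high, slot 14 wide; lined so that holders glide easily. Closed by a black block at its +y end; open at its -y end (y = -103 mm), where the bolt lies
- rail_mouth (a point): middle of the track's open end, at the channel floor; y of this frame = the rail's y, so holders come out toward its -y. A holder is free to be lifted when its centre is at least 22 mm beyond this point
- bolt (a joint): the steel bolt across the top of the track's open end, value in m: 0 = shut (blocks the holders), 0.04 = fully drawn to the rail's +x (away from the robot); from 0.03 on holders pass. Friction about 2 N, stays where it is left; no spring
- bolt_handle (a point): top centre of the bolt's upright black handle (12 mm along the rail's x, 14 mm along its y, 85 mm over the worktop, free to grip from about 30 mm over the worktop up to its top; yellow band near the top); moves with the bolt
- holder_red: sliding card holder, 140 g: steel foot 40x40 mm (z 0 to 5), stem 10 mm wide (to 15), black base 40x40 mm (z 15 to 30), upright red card 40 wide, 9 thick (z 30 to 90). Origin: centre of the foot's underside; y along the card's width (along the track while on it), x the card's normal, z up. Stands by itself on its foot. Grip the card across its 9 mm near its top. May be absent (None from the start)
- holder_blue: sliding card holder, 140 g: steel foot 40x40 mm (z 0 to 5), stem 10 mm wide (to 15), black base 40x40 mm (z 15 to 30), upright blue card 40 wide, 9 thick (z 30 to 90). Origin: centre of the foot's underside; y along the card's width (along the track while on it), x the card's normal, z up. Stands by itself on its foot. Grip the card across its 9 mm near its top. May be absent (None from the start)
- holder_orange: sliding card holder, 140 g: steel foot 40x40 mm (z 0 to 5), stem 10 mm wide (to 15), black base 40x40 mm (z 15 to 30), upright orange card 40 wide, 9 thick (z 30 to 90). Origin: centre of the foot's underside; y along the card's width (along the track while on it), x the card's normal, z up. Stands by itself on its foot. Grip the card across its 9 mm near its top. May be absent (None from the start)
- holder_grey: like the other holders but with a grey card, always present, at the closed end of the track, behind the others; it stays on the track and at the end stands against the shut bolt (its centre then at y = -71 mm in the rail's frame). Origin: centre of its foot's underside
- stapler: red stapler, 36 (x) x 146 (y) x 50 mm high, its left face is at x = +18 mm; origin at the centre of its underside. Its own x axis points roughly to the left as seen from the robot (world +y), its y along its length. It lies loose on the worktop. (Any other stapler in the room, off to the robot's side, is not meant.)
- staples_box: blue carton of staples, 36 (x) x 68 (y) x 22 mm high, its left face is at x = +18 mm; origin at the centre of its underside. Its own x axis points roughly to the left as seen from the robot (world +y), its y along its length. It lies loose on the worktop.
- clips_box: orange carton of paper clips, 50 (x) x 72 (y) x 20 mm high, its left face is at x = +25 mm; origin at the centre of its underside. Its own x axis points roughly to the left as seen from the robot (world +y), its y along its length. It lies loose on the worktop.
- mouse: bystander: black computer mouse, 108 x 60 x 39 mm, between the work and the robot; origin centre of underside
- note_block: bystander: yellow block of notes, 77 x 77 x 33 mm; origin centre of underside
- marker_red: bystander: white marker pen with a black cap, 135 x 17 x 16 mm; origin centre of underside
There are look-alikes about, which are no part of the job. What is shaped like the holder_blue but green or turquoise is not meant.

How it is judged:
By the outcome, as a careful person would: the job done as asked, in the order asked, and still so for the second after the job is handed in, with the robot touching nothing.
Of holder_red, holder_blue, holder_orange only 2 to 3 are there at a start; the rules pass over those that are not, and their reading is None.
At some moment in a run one of staples_box, clips_box may be knocked a few centimetres aside while the robot is not near it.
It also fails if it takes over 210 s, if anything falls off the work surface, if the arm or the gripper's body presses on something with over 40 N, if the wrist force passes 120 N, or if a joint passes its speed limit or range.

## Working session

There is one attempt and no reset: what is moved stays moved. The work goes in short steps, Python scripts to look and compute and a tool call to move; the robot and the scene stay as the last step left them, time stands still between calls to the robot, and variables do not carry over. Pictures are saved under pics/ and viewed, at most 14 in all, crops included, and the job is handed in when it is done.

Besides the shell and the picture viewer there is one more tool, called after ">>>" as a command line: name --argument value ..., lists and objects as JSON in quotes. carry_out: Moves the arm, as the interface text tells. Its arguments: {"type":"object","properties":{"motion":{"type":"array"},"jaw":{"type":"number"}},"required":["motion"]}

```bash
mkdir -p pics; ls; python3 - <<'E'
from plant import r
import cv2,numpy as np
for n in ("scene","top"):
    c=r.read_camera(n); cv2.imwrite(f"pics/{n}0.png",c["img"][:,:,::-1]); print(n,c["K"],c["R"],c["t"], -np.array(c["R"]).T@c["t"])
s=r.sense(); print(s)
c=r.read_camera("wrist");print(c["K"],c["T_tool_cam"])
E
```

```text
pics
scene [[515.26123928   0.         290.10677535]
 [  0.         515.26123928 216.10978848]
 [  0.           0.           1.        ]] [[-0.51600034 -0.8565387  -0.00922558]
 [-0.54619338  0.33729902 -0.76674779]
 [ 0.65986093 -0.39060317 -0.64188217]] [199.48546624 308.04171841 988.54977606] [-381.12045678  453.09552704  872.56315076]
top [[445.8255072    0.         277.04850926]
 [  0.         445.8255072  200.55956721]
 [  0.           0.           1.        ]] [[ 0.00956656 -0.99984567  0.01473509]
 [-0.99883234 -0.01025262 -0.04721069]
 [ 0.04735448 -0.01426624 -0.99877627]] [ -37.7274657   423.25447361 1133.00001856] [ 369.46854962  -17.21852806 1152.1515813 ]
{'clock': 0.1, 'qpos': array([70.04589702, 23.94324347, -0.59171142, 92.4800683 ,  0.27022313,
       63.63684975, -3.0340912 ]), 'dq': array([-0.020243  , -0.17776379, -0.07679733, -0.18060642, -0.03382468,
        0.07743544,  0.03198919]), 'joint_efforts': array([ 1.96758650e-03, -8.52585626e+01,  6.40257150e-01, -4.26691461e+01,
       -4.88835317e-02,  1.64081814e-02,  7.45183047e-05]), 'ee_pos': array([ 188.63739148, -595.51630356,  198.01743867]), 'orientation': array([[ 9.53290597e-01,  3.02054440e-01, -3.91653274e-04],
       [ 3.02054681e-01, -9.53290129e-01,  9.48726892e-04],
       [-8.67920306e-05, -1.02271313e-03, -9.99999473e-01]]), 'ft_force': array([-1.1972279 ,  0.42890947,  0.65434167]), 'torque': array([ 0.0241194 , -0.02008392,  0.01163679]), 'grip_force': 0.0, 'finger_gap': 93.88556130008159}
[[325.1922621    0.         278.52599493]
 [  0.         325.1922621  212.7521275 ]
 [  0.           0.           1.        ]] [[-1.54776135e-04 -9.67619368e-01 -2.52413817e-01  7.24442610e+01]
 [ 9.99999985e-01 -1.68663314e-04  3.33807252e-05  7.69297326e-01]
 [-7.48727870e-05 -2.52413808e-01  9.67619380e-01 -1.86836795e+02]
 [ 0.00000000e+00  0.00000000e+00  0.00000000e+00  1.00000000e+00]]
```

View pics/scene0.png

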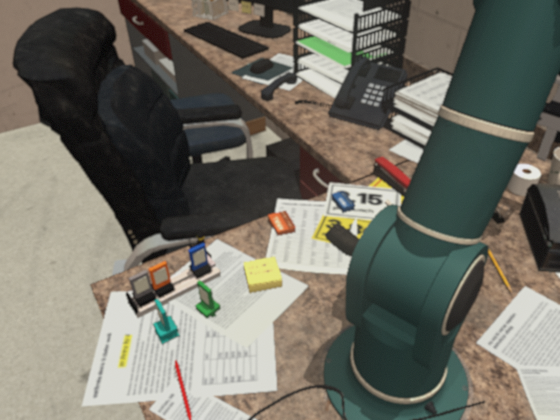

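View pics/top0.png

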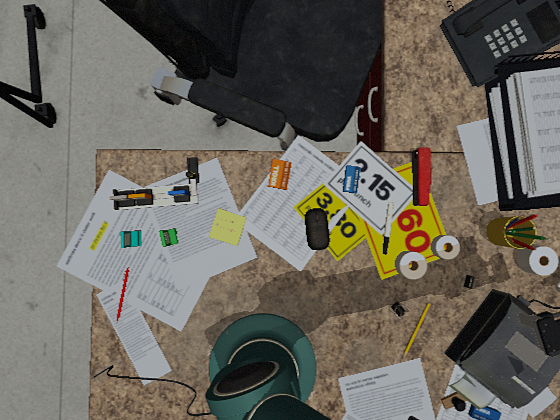

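The scene view shows grey (141,287), orange (160,275) and blue (200,258) holders on the rail. There is no red holder. The turquoise (165,325) and green (207,298) look-alikes stand loose on the paper. In the top view the bolt handle is at (193,165), the clips carton at (280,174), the staples carton at (351,178) and the stapler at (422,177). The other blue item at (485,412) is far off to the side and doesn't fit.

```bash
cat > h.py <<'E'
import numpy as np,cv2
from plant import r
def ray_plane(c,uv,z):
    "fixed camera: pixels -> world points on plane z"
    R=np.array(c["R"]);t=np.array(c["t"]);C=-R.T@t
    uv=np.atleast_2d(uv).astype(float)
    d=np.c_[uv,np.ones(len(uv))]@np.linalg.inv(c["K"]).T@R
    return C+d*((z-C[2])/d[:,2])[:,None]
def wrist_plane(c,s,uv,z):
    K=c["K"];uv=np.atleast_2d(uv).astype(float)
    p=(uv-[K[0,2],K[1,2]])/K[0,0]; a=np.linalg.norm(p,axis=1)
    d=np.c_[p/np.maximum(a,1e-9)[:,None]*np.sin(a)[:,None],np.cos(a)]
    T=np.array(c["T_tool_cam"]);Ro=np.array(s["orientation"])
    C=Ro@T[:3,3]+s["ee_pos"]; d=d@(Ro@T[:3,:3]).T
    return C+d*((z-C[2])/d[:,2])[:,None]
def wrist_px(c,s,X):
    "world points -> wrist pixels"
    K=c["K"];T=np.array(c["T_tool_cam"]);Ro=np.array(s["orientation"])
    q=((np.atleast_2d(X)-s["ee_pos"])@Ro-T[:3,3])@T[:3,:3]
    n=np.linalg.norm(q[:,:2],axis=1);a=np.arctan2(n,q[:,2])
    return q[:,:2]/n[:,None]*(a*K[0,0])[:,None]+[K[0,2],K[1,2]]
def mask(img,lo,hi,roi=None):
    h=cv2.cvtColor(img,cv2.COLOR_RGB2HSV)
    if lo[0]<=hi[0]: m=cv2.inRange(h,np.array(lo),np.array(hi))
    else: m=cv2.inRange(h,np.array(lo),np.array([179,*hi[1:]]))|cv2.inRange(h,np.array([0,*lo[1:]]),np.array(hi))
    if roi:
        k=np.zeros_like(m);x0,y0,x1,y1=roi;k[y0:y1,x0:x1]=255;m&=k
    return m
def biggest(m):
    cs,_=cv2.findContours(m,cv2.RETR_EXTERNAL,cv2.CHAIN_APPROX_NONE)
    return max(cs,key=cv2.contourArea)
HSV=dict(red=((172,120,60),(5,255,255)),blue=((100,100,40),(125,255,255)),orange=((6,140,100),(16,255,255)))
def rect(X):
    "min-area rect of world xy points -> centre, sides(long,short), long-axis angle deg"
    (c,(w,h),a)=cv2.minAreaRect(np.float32(X[:,:2]))
    if w<h:w,h,a=h,w,a+90
    return np.round(c,1),np.round((w,h),1),round((a+90)%180-90,1)
E
python3 - <<'E'
from h import *
c=r.read_camera("top");im=c["img"]
for n,col,roi,z in [("stapler","red",(395,130,450,220),50),("staples","blue",(330,150,368,205),22),("clips","orange",(262,150,300,200),20),("h_or","orange",(100,170,205,220),90),("h_bl","blue",(100,170,205,220),90)]:
    k=biggest(mask(im,*HSV[col],roi))
    print(n,cv2.contourArea(k),cv2.boundingRect(k),rect(ray_plane(c,k[:,0],z)))
print("handle",ray_plane(c,[[193,160]],85),"rail",ray_plane(c,[[116,185],[197,177],[199,204],[116,210]],17))
print("mouse",ray_plane(c,[[317,229]],39),"note",ray_plane(c,[[227,226]],33))
a=cv2.resize(im[140:260,90:250],None,fx=5,fy=5,interpolation=cv2.INTER_CUBIC)
cv2.imwrite("pics/crop1.png",a[:,:,::-1])
E
```

```text
stapler 647.5 (418, 147, 13, 59) (array([ 487. , -398.9]), array([145.5,  30.2]), -0.3)
staples 338.0 (343, 165, 18, 28) (array([ 481. , -222.3]), array([68.3, 37.6]), -8.0)
clips 474.0 (268, 159, 23, 31) (array([491.9, -37.6]), array([72.2, 49.3]), -9.8)
h_or 0.5 (147, 196, 4, 2) (array([425.3, 272.8]), array([7.5, 2.3]), -70.8)
h_bl 58.5 (168, 190, 21, 5) (array([437.8, 203.5]), array([47.5,  9.5]), -89.4)
handle [[515.45061725 170.2182789   85.        ]] rail [[458.65277101 376.02436292  17.        ]
 [481.31005183 171.19067654  17.        ]
 [412.49819531 164.87888773  17.        ]
 [395.16025339 374.33926817  17.        ]]
mouse [[ 352.21553717 -133.50947545   39.        ]] note [[357.51253088  91.43804946  33.        ]]
```

View pics/crop1.png

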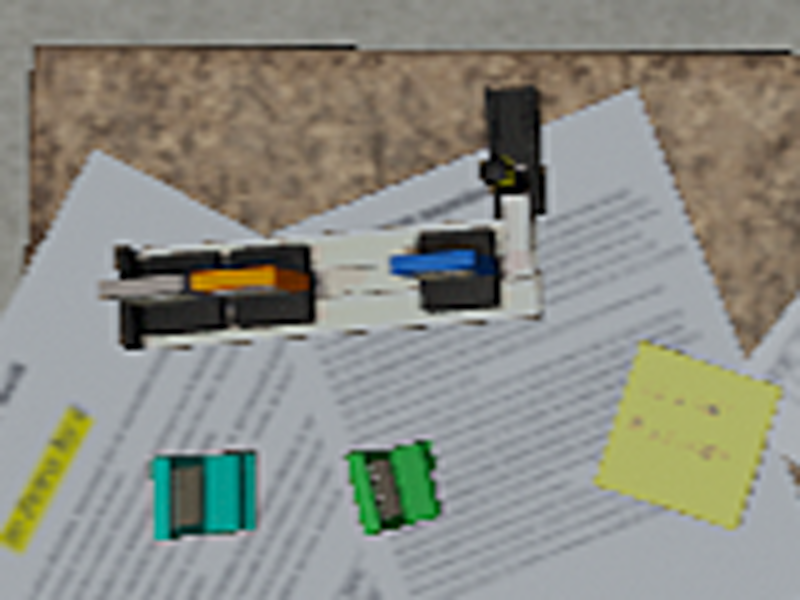

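The enlarged crop shows grey (145,288), orange (248,280) and blue (440,263) cards on the rail, with the rail's open end on the right at x≈540. The bolt at (515,235) is shut, and its handle is at about (505,180). The green and turquoise look-alikes are off the rail. I'll fly above the rail mouth for a closer look.

>>> carry_out --motion '[{"translation": [33,-22,-10],"yaw": 0},{"translation": [33,-22,-10],"yaw": 0},{"translation": [33,-22,-10],"yaw": 0},{"translation": [33,-22,-10],"yaw": 0}]'

```text
clock: 0.6
ee_pos: [288.8, -470.6, 238.8]
orientation: [[0.953, 0.302, -0.0], [0.302, -0.953, 0.0], [-0.0, -0.0, -1.0]]
ft_force: [0.5, 0.7, 0.3]
finger_gap: 93.9
grip_force: 0.0
```

>>> carry_out --motion '[{"translation": [33,-22,-10],"yaw": 0},{"translation": [33,-22,-10],"yaw": 0},{"translation": [33,-22,-10],"yaw": 0},{"translation": [33,-22,-10],"yaw": 0}]'

```text
clock: 1.0
ee_pos: [388.0, -346.8, 279.0]
orientation: [[0.953, 0.302, -0.0], [0.302, -0.953, -0.0], [-0.0, 0.0, -1.0]]
ft_force: [0.9, -0.4, -0.0]
finger_gap: 94.0
grip_force: 0.0
```

>>> carry_out --motion '[{"translation": [18.6,-41.8,0],"yaw": 0},{"translation": [18.6,-41.8,0],"yaw": 0},{"translation": [18.6,-41.8,0],"yaw": 0},{"translation": [18.6,-41.8,0],"yaw": 0}]'

```text
clock: 1.4
ee_pos: [407.5, -164.6, 278.6]
orientation: [[0.953, 0.302, 0.0], [0.302, -0.953, -0.0], [-0.0, 0.0, -1.0]]
ft_force: [0.8, -0.6, 0.4]
finger_gap: 93.8
grip_force: 0.0
```

>>> carry_out --motion '[{"translation": [18.6,-41.8,0],"yaw": 0},{"translation": [18.6,-41.8,0],"yaw": 0},{"translation": [18.6,-41.8,0],"yaw": 0},{"translation": [18.6,-41.8,0],"yaw": 0}]'

```text
clock: 1.8
ee_pos: [427.9, 17.3, 278.8]
orientation: [[0.953, 0.302, 0.0], [0.302, -0.953, -0.0], [0.0, 0.0, -1.0]]
ft_force: [1.0, -0.2, -0.9]
finger_gap: 93.9
grip_force: 0.0
```

>>> carry_out --motion '[{"translation": [18.6,-41.8,0],"yaw": 0},{"translation": [18.6,-41.8,0],"yaw": 0},{"translation": [18.6,-41.8,0],"yaw": 0},{"translation": [18.6,-41.8,0],"yaw": 0}]'

```text
clock: 2.2
ee_pos: [448.5, 199.0, 278.8]
orientation: [[0.953, 0.302, 0.001], [0.302, -0.953, -0.0], [0.001, 0.0, -1.0]]
ft_force: [1.4, -1.5, -0.1]
finger_gap: 94.1
grip_force: 0.0
```

>>> carry_out --motion '[{"translation": [0,0,0],"yaw": -0.133},{"translation": [0,0,0],"yaw": -0.133},{"translation": [0,0,0],"yaw": -0.133},{"translation": [0,0,0],"yaw": -0.133},{"translation": [0,0,0],"yaw": -0.133}]'

```text
clock: 2.7
ee_pos: [448.5, 197.3, 278.5]
orientation: [[0.559, 0.829, -0.0], [0.829, -0.559, -0.0], [-0.0, -0.0, -1.0]]
ft_force: [0.5, -0.7, 0.1]
finger_gap: 93.8
grip_force: 0.0
```

>>> carry_out --motion '[{"translation": [0,0,0],"yaw": -0.133},{"translation": [0,0,0],"yaw": -0.133},{"translation": [0,0,0],"yaw": -0.133},{"translation": [0,0,0],"yaw": -0.133},{"translation": [0,0,0],"yaw": -0.133}]'

```text
clock: 3.2
ee_pos: [448.5, 197.2, 278.5]
orientation: [[-0.071, 0.997, -0.0], [0.997, 0.071, -0.0], [-0.0, -0.0, -1.0]]
ft_force: [0.3, -0.1, 0.2]
finger_gap: 93.9
grip_force: 0.0
```

```bash
python3 - <<'E'
from h import *
s=r.sense();c=r.read_camera("wrist");im=c["img"]
np.savez("w1.npz",**{k:c[k] for k in("img","K","T_tool_cam")},ee_pos=s["ee_pos"],orientation=s["orientation"])
cv2.imwrite("pics/w1.png",im[:,:,::-1])
for col in("blue","orange"):
    k=biggest(mask(im,*HSV[col]));print(col,cv2.boundingRect(k),cv2.contourArea(k))
E
```

```text
blue (266, 166, 8, 34) 205.0
orange (275, 312, 44, 7) 84.5
```

View pics/w1.png

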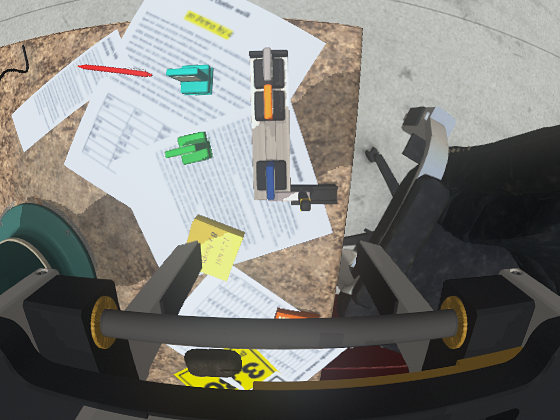

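The wrist view looks along the rail. The grey card is at (267,60), orange at (268,100), blue at (269,182), and the handle is near (305,198) on the black bolt bracket. I'll enlarge this part.

```bash
python3 - <<'E'
from h import *
d=np.load("w1.npz");im=d["img"]
a=cv2.resize(im[140:220,240:345],None,fx=7,fy=7,interpolation=cv2.INTER_CUBIC)
cv2.imwrite("pics/w1c.png",a[:,:,::-1])
E
```

```text
(no output)
```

View pics/w1c.png

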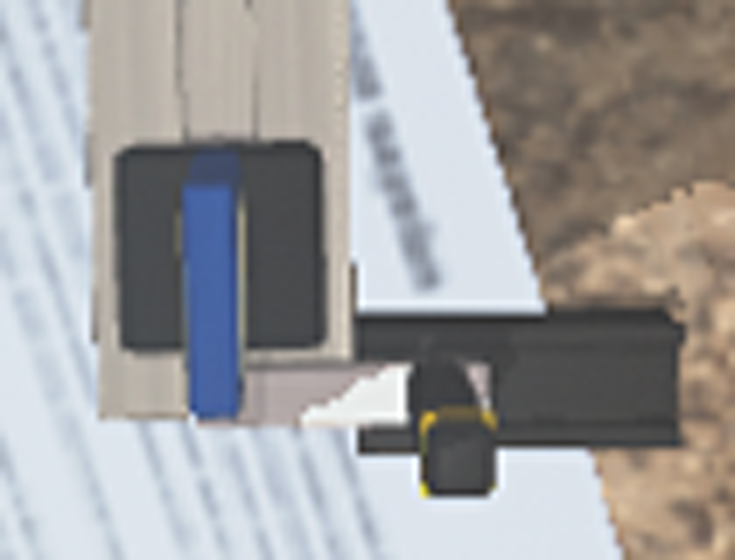

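```bash
python3 - <<'E'
from h import *
d=dict(np.load("w1.npz"))
def P(u,v,z): return wrist_plane(d,d,[[240+u/7,140+v/7]],z)[0].round(1)
print("handle",P(461,453,85),"L/R",P(425,453,85),P(497,453,85))
print("card corners",P(188,185,94),P(237,185,94),P(190,416,94),P(240,416,94))
print("base corners",P(116,145,34),P(322,145,34),P(122,350,34),P(325,350,34))
print("rail corner",P(100,418,17),"left up",P(97,0,17),"right up",P(351,0,17),P(351,270,17))
m=mask(d["img"],*HSV["orange"],(255,75,285,130));k=biggest(m);print("orange",cv2.boundingRect(k),rect(wrist_plane(d,d,k[:,0],94)))
E
```

```text
handle [482.1 182.4  85. ] L/R [475.9 182.   85. ] [488.3 182.9  85. ]
card corners [432.5 226.3  94. ] [440.5 226.8  94. ] [435.4 187.6  94. ] [443.7 188.2  94. ]
base corners [416.8 226.   34. ] [455.8 228.7  34. ] [420.3 186.4  34. ] [459.3 189.2  34. ]
rail corner [415.8 168.9  17. ] left up [410.2 252.7  17. ] right up [459.8 256.1  17. ] [463.9 202.6  17. ]
orange (264, 84, 9, 35) (array([428.7, 301.3]), array([39.2,  9. ]), -86.0)
```

Handle top is at (482,182) and the blue card at (438,207). Sizes check out: handle 12.5 mm, card 9×39 mm, rail yaw 4°. Next I'll grip the handle.

>>> carry_out --motion '[{"translation": [-17.5,32.5,0],"yaw": 0},{"translation": [0,0,40],"yaw": 0},{"translation": [0,0,40],"yaw": 0},{"translation": [0,0,30],"yaw": 0},{"translation": [0,0,0],"yaw": 0}]' --jaw 30

```text
clock: 3.75
ee_pos: [480.3, 181.1, 165.5]
orientation: [[-0.064, 0.998, -0.005], [0.998, 0.064, -0.001], [-0.001, -0.006, -1.0]]
ft_force: [-1.0, -0.1, 1.1]
finger_gap: 57.6
grip_force: 0.0
```

```bash
python3 - <<'E'
from h import *
s=r.sense();c=r.read_camera("wrist");im=c["img"]
print(s["ee_pos"],s["finger_gap"])
print(wrist_px(c,s,[[482.1,182.4,85],[438,207,94]]), wrist_px(c,s,s["ee_pos"]+np.array([[0,0,0],[0,0,-17]])))
u=im[150:400,180:400];cv2.imwrite("pics/w2.png",cv2.resize(u,None,fx=2.4,fy=2.4)[:,:,::-1])
E
```

```text
[480.29782036 181.1470228  165.50443252] 57.63776929119922
[[281.91228667 214.23837843]
 [229.71663174 184.46658069]] [[279.60700276 249.85594917]
 [279.63395965 240.59024744]]
```

View pics/w2.png

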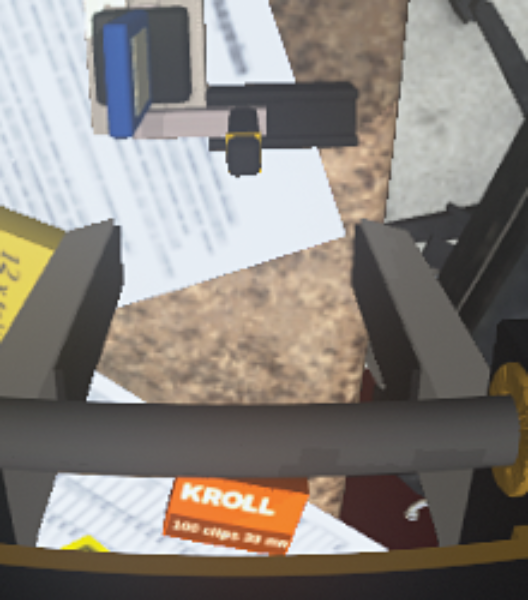

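The handle is at px (281,217), within 2–3 px of the prediction, and sits between the fingers. I'll descend, grip and draw the bolt.

>>> carry_out --motion '[{"translation": [1,1,0],"yaw": 0},{"translation": [0,0,0],"yaw": 0},{"translation": [0,0,0],"yaw": 0},{"translation": [0,0,0],"yaw": 0},{"translation": [0,0,0],"yaw": 0}]'

```text
clock: 4.3
ee_pos: [483.2, 183.0, 168.9]
orientation: [[-0.066, 0.998, 0.0], [0.998, 0.066, 0.0], [0.0, 0.0, -1.0]]
ft_force: [-0.8, -0.2, 0.0]
finger_gap: 30.4
grip_force: 0.0
```

>>> carry_out --motion '[{"translation": [0,0,30],"yaw": 0},{"translation": [0,0,30],"yaw": 0},{"translation": [0,0,30],"yaw": 0},{"translation": [0,0,10],"yaw": 0},{"translation": [0,0,0],"yaw": 0}]'

```text
clock: 4.8
ee_pos: [482.5, 183.1, 68.0]
orientation: [[-0.066, 0.998, -0.002], [0.998, 0.066, -0.0], [0.0, -0.002, -1.0]]
ft_force: [0.4, -0.6, 0.1]
finger_gap: 29.9
grip_force: 0.0
```

>>> carry_out --motion '[{"translation": [0,0,0],"yaw": 0},{"translation": [0,0,0],"yaw": 0},{"translation": [0,0,0],"yaw": 0},{"translation": [0,0,0],"yaw": 0},{"translation": [0,0,0],"yaw": 0}]' --jaw 5

```text
clock: 5.3
ee_pos: [483.7, 183.2, 69.6]
orientation: [[-0.066, 0.998, 0.002], [0.998, 0.066, 0.0], [0.0, 0.002, -1.0]]
ft_force: [-1.9, -0.4, 10.2]
finger_gap: 11.6
grip_force: 30.0
```

>>> carry_out --motion '[{"translation": [0,8,0],"yaw": 0},{"translation": [0,8,0],"yaw": 0},{"translation": [0,8,0],"yaw": 0},{"translation": [0,8,0],"yaw": 0},{"translation": [0,7,0],"yaw": 0}]'

```text
clock: 5.8
ee_pos: [521.4, 186.6, 69.4]
orientation: [[-0.067, 0.998, -0.001], [0.998, 0.067, 0.001], [0.001, -0.001, -1.0]]
ft_force: [-42.2, 0.3, 35.9]
finger_gap: 11.7
grip_force: 30.2
```

>>> carry_out --motion '[{"translation": [0,1,0],"yaw": 0},{"translation": [0,0,0],"yaw": 0}]'

```text
clock: 6.0
ee_pos: [520.7, 186.7, 69.5]
orientation: [[-0.067, 0.998, -0.003], [0.998, 0.067, -0.001], [-0.0, -0.003, -1.0]]
ft_force: [-21.9, -0.3, 25.4]
finger_gap: 11.6
grip_force: 30.0
```

The bolt moved about 38 mm and is now against its stop. I'll release it and go to the blue card.

>>> carry_out --motion '[{"translation": [0,0,0],"yaw": 0},{"translation": [0,0,0],"yaw": 0},{"translation": [0,0,0],"yaw": 0},{"translation": [0,0,-30],"yaw": 0},{"translation": [0,0,-40],"yaw": 0}]' --jaw 30

```text
clock: 6.5
ee_pos: [522.2, 185.3, 138.3]
orientation: [[-0.066, 0.998, -0.003], [0.998, 0.066, -0.0], [-0.0, -0.003, -1.0]]
ft_force: [1.5, -0.2, 1.6]
finger_gap: 30.2
grip_force: 0.0
```

>>> carry_out --motion '[{"translation": [13,-41,0],"yaw": 0},{"translation": [13,-41,0],"yaw": 0},{"translation": [0,0,0],"yaw": 0},{"translation": [0,0,0],"yaw": 0}]'

```text
clock: 6.9
ee_pos: [439.6, 206.2, 139.1]
orientation: [[-0.066, 0.998, 0.001], [0.998, 0.066, -0.0], [-0.0, 0.001, -1.0]]
ft_force: [0.2, 0.7, 1.0]
finger_gap: 30.0
grip_force: 0.0
```

```bash
python3 - <<'E'
from h import *
s=r.sense();c=r.read_camera("wrist");im=c["img"]
print(s["ee_pos"],s["orientation"][:,1],s["finger_gap"])
k=biggest(mask(im,*HSV["blue"],(180,100,380,250)));print(cv2.boundingRect(k),rect(wrist_plane(c,s,k[:,0],94)))
u=im[60:310,150:400];cv2.imwrite("pics/w3.png",cv2.resize(u,None,fx=2.4,fy=2.4)[:,:,::-1])
E
```

```text
[439.56561592 206.1830928  139.07341828] [0.99778847 0.06645604 0.00132878] 30.00689111095274
(270, 190, 13, 60) (array([436.5, 211.9]), array([45.6,  8.4]), -84.7)
```

View pics/w3.png

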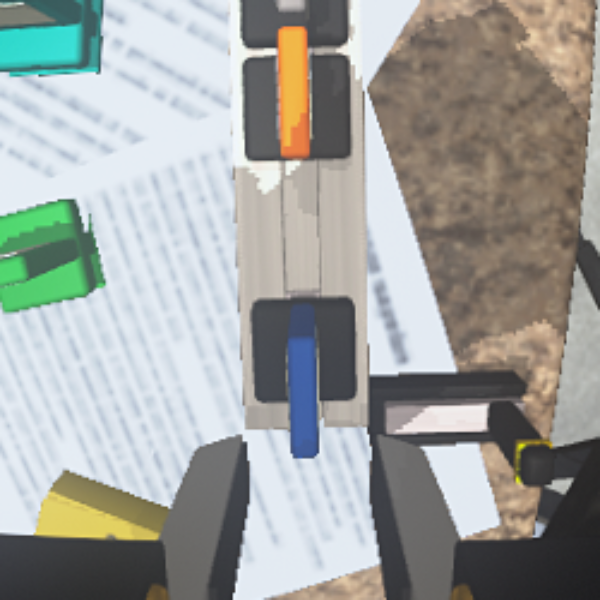

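The bolt's steel bar, now (385–495,415), is clear of the track, whose edge is at x≈368. The blue card (303,380) is centred between the fingers at (240,440) and (375,440). I'll grip it and slide it out.

>>> carry_out --motion '[{"translation": [1,-1,20],"yaw": 0},{"translation": [0,0,20],"yaw": 0},{"translation": [0,0,19],"yaw": 0},{"translation": [0,0,0],"yaw": 0}]'

```text
clock: 7.35
ee_pos: [438.1, 206.5, 77.7]
orientation: [[-0.065, 0.998, -0.003], [0.998, 0.065, -0.0], [-0.0, -0.003, -1.0]]
ft_force: [-0.2, -0.3, 0.1]
finger_gap: 29.9
grip_force: 0.0
```

>>> carry_out --motion '[{"translation": [0,0,0],"yaw": 0},{"translation": [0,0,0],"yaw": 0},{"translation": [0,0,0],"yaw": 0},{"translation": [0,0,0],"yaw": 0},{"translation": [0,0,0],"yaw": 0}]' --jaw 3

```text
clock: 7.85
ee_pos: [438.8, 207.3, 80.1]
orientation: [[-0.066, 0.998, 0.001], [0.998, 0.066, 0.0], [0.0, 0.001, -1.0]]
ft_force: [-1.6, -0.7, 7.7]
finger_gap: 8.4
grip_force: 30.0
```

>>> carry_out --motion '[{"translation": [-10,0,0],"yaw": 0},{"translation": [-10,0,0],"yaw": 0},{"translation": [0,0,0],"yaw": 0}]'

```text
clock: 8.15
ee_pos: [440.4, 186.0, 80.0]
orientation: [[-0.065, 0.998, 0.001], [0.998, 0.065, 0.0], [-0.0, 0.001, -1.0]]
ft_force: [-0.9, 0.7, 2.9]
finger_gap: 8.2
grip_force: 30.0
```

>>> carry_out --motion '[{"translation": [-10,0,0],"yaw": 0},{"translation": [-10,0,0],"yaw": 0},{"translation": [-10,0,0],"yaw": 0},{"translation": [-10,0,0],"yaw": 0},{"translation": [-10,0,0],"yaw": 0}]'

```text
clock: 8.65
ee_pos: [442.8, 136.1, 79.4]
orientation: [[-0.066, 0.998, -0.001], [0.998, 0.066, -0.0], [-0.0, -0.001, -1.0]]
ft_force: [0.3, -0.1, -2.1]
finger_gap: 8.6
grip_force: 30.0
```

>>> carry_out --motion '[{"translation": [-3,0,0],"yaw": 0},{"translation": [0,0,0],"yaw": 0},{"translation": [0,0,-20],"yaw": 0},{"translation": [0,0,-40],"yaw": 0},{"translation": [0,0,-30],"yaw": 0}]'

```text
clock: 9.15
ee_pos: [443.0, 135.2, 171.1]
orientation: [[-0.067, 0.998, -0.0], [0.998, 0.067, 0.001], [0.001, -0.0, -1.0]]
ft_force: [1.1, 0.3, -2.0]
finger_gap: 8.4
grip_force: 30.0
```

```bash
cat >> h.py <<'E'
def articles():
    c=r.read_camera("top");im=c["img"]
    for n,col,roi,z,w in [("staples","blue",(320,140,385,215),22,18),("clips","orange",(240,140,320,215),20,25)]:
        k=biggest(mask(im,*HSV[col],roi)); C,sz,a=rect(ray_plane(c,k[:,0],z))
        a=np.deg2rad(a); n_=np.array([-np.sin(a),np.cos(a)]); n_*=np.sign(n_[1])
        print(n,C,sz,"target",(C+n_*(w+40)).round(1),"x-dir deg",round(np.degrees(np.arctan2(n_[1],n_[0])),1))
    return im
def to(x,y,z,ang=None):
    "shift in tool axes to a world point; yaw rad to bring tool x to world angle"
    s=r.sense();Ro=s["orientation"];print("at",s["ee_pos"].round(1),"gap",round(s["finger_gap"],1),"shift",(Ro.T@(np.array([x,y,z])-s["ee_pos"])).round(1))
    if ang is not None:
        a=np.degrees(np.arctan2(Ro[1,0],Ro[0,0]));print("tool x at",a.round(1),"yaw",round(-np.radians(ang-a),4))
E
python3 - <<'E'
from h import *
im=articles();to(489,-165,170,98)
cv2.imwrite("pics/top2.png",cv2.resize(im[110:250,80:450],None,fx=2.1,fy=2.1)[:,:,::-1])
E
```

```text
staples [ 481.  -221.6] [69.3 37.3] target [ 491.  -164.5] x-dir deg 80.1
clips [491.9 -37.6] [72.2 49.3] target [503.   26.5] x-dir deg 80.2
at [444.8 136.  175. ] gap 8.4 shift [-303.3   23.8    4.8]
tool x at 93.9 yaw -0.0719
```

View pics/top2.png

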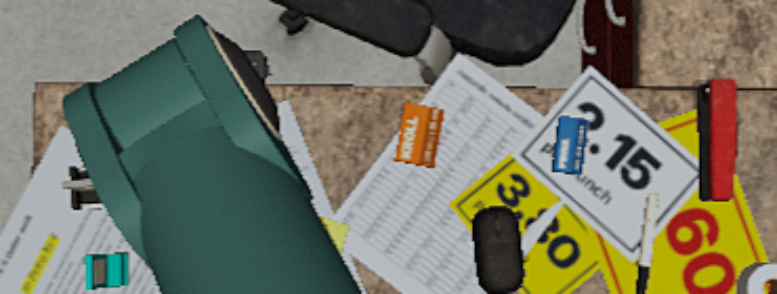

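The top view shows the staples carton at crop (570,145) and the clips carton at (418,135). Both are still where I measured them. I'll carry blue near its place and look closer.

>>> carry_out --motion '[{"translation": [-44,-7,0],"yaw": 0},{"translation": [-44,-7,0],"yaw": 0},{"translation": [-44,-7,0],"yaw": 0},{"translation": [-44,-7,0],"yaw": 0}]'

```text
clock: 9.6
ee_pos: [426.5, -44.5, 169.6]
orientation: [[-0.067, 0.998, 0.0], [0.998, 0.067, -0.0], [-0.0, 0.0, -1.0]]
ft_force: [0.7, -0.1, -1.7]
finger_gap: 8.3
grip_force: 30.0
```

>>> carry_out --motion '[{"translation": [-44,-7,0],"yaw": 0},{"translation": [-44,-7,0],"yaw": 0},{"translation": [0,0,0],"yaw": 0.112},{"translation": [0,0,0],"yaw": 0.113},{"translation": [0,0,0],"yaw": 0}]'

```text
clock: 10.1
ee_pos: [418.8, -131.7, 169.4]
orientation: [[0.16, 0.987, -0.0], [0.987, -0.16, 0.0], [0.0, -0.0, -1.0]]
ft_force: [0.8, 0.0, -2.1]
finger_gap: 8.5
grip_force: 30.0
```

```bash
python3 - <<'E'
from h import *
articles();s=r.sense();c=r.read_camera("wrist");im=c["img"]
k=biggest(mask(im,(100,130,90),(115,255,255),(285,150,480,330)))
print(cv2.boundingRect(k),rect(wrist_plane(c,s,k[:,0],22)))
to(491,-164.5,174,81)
cv2.imwrite("pics/w4.png",im[:,:,::-1])
E
```

```text
Traceback (most recent call last):
  File "h.py", line 41, in articles
    k=biggest(mask(im,*HSV[col],roi)); C,sz,a=rect(ray_plane(c,k[:,0],z))
  File "h.py", line 31, in biggest
    return max(cs,key=cv2.contourArea)
ValueError: max() iterable argument is empty
```

```bash
python3 - <<'E'
from h import *
s=r.sense();c=r.read_camera("wrist");im=c["img"]
cv2.imwrite("pics/w4.png",im[:,:,::-1])
k=biggest(mask(im,(100,130,90),(115,255,255),(285,150,480,330)))
print(cv2.boundingRect(k),rect(wrist_plane(c,s,k[:,0],22)))
to(491,-164.5,174,81)
E
```

```text
(315, 254, 59, 30) (array([ 480.1, -223.3]), array([67.8, 35.4]), -6.6)
at [ 418.8 -131.4  169.4] gap 8.7 shift [-21.6  76.4  -4.6]
tool x at 81.1 yaw 0.0024
```

View pics/w4.png

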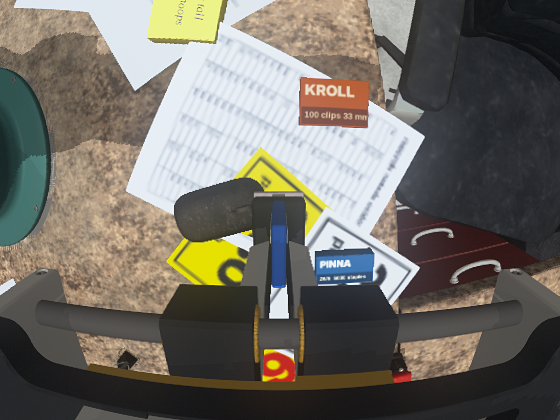

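The wrist view shows the staples carton "PINNA" at (345,267) and the blue card held at (279,240). Both views put the carton at about (480.5,−222.5), rotated about −8°, so the blue target is (489,−165).

>>> carry_out --motion '[{"translation": [-11,37,0],"yaw": 0},{"translation": [-11.3,37.3,0],"yaw": 0},{"translation": [0,0,0],"yaw": -0.016},{"translation": [0,0,30],"yaw": 0},{"translation": [0,0,30],"yaw": 0}]'

```text
clock: 10.7
ee_pos: [488.9, -165.3, 109.0]
orientation: [[0.139, 0.99, 0.001], [0.99, -0.139, -0.0], [-0.0, 0.001, -1.0]]
ft_force: [-0.2, -0.7, -1.6]
finger_gap: 8.2
grip_force: 30.0
```

>>> carry_out --motion '[{"translation": [0,0,15],"yaw": 0},{"translation": [0,0,0],"yaw": 0},{"translation": [0,0,0],"yaw": 0},{"translation": [0,0,0],"yaw": 0}]'

```text
clock: 11.1
ee_pos: [489.3, -165.8, 95.8]
orientation: [[0.142, 0.99, 0.002], [0.99, -0.142, -0.001], [-0.0, 0.002, -1.0]]
ft_force: [-0.4, -0.4, -1.3]
finger_gap: 8.7
grip_force: 30.0
```

```bash
python3 -c "
from h import *
to(488.7,-165,77,82)"
```

```text
at [ 489.3 -165.8   95.8] gap 8.7 shift [ 0.7 -0.7 18.8]
tool x at 81.8 yaw -0.0028
```

>>> carry_out --motion '[{"translation": [0.5,0,10],"yaw": 0},{"translation": [0,0,7],"yaw": 0},{"translation": [0,0,1],"yaw": 0},{"translation": [0,0,0],"yaw": 0},{"translation": [0,0,0],"yaw": 0}]'

```text
clock: 11.6
ee_pos: [488.6, -165.1, 76.4]
orientation: [[0.142, 0.99, -0.0], [0.99, -0.142, 0.0], [0.0, -0.0, -1.0]]
ft_force: [0.4, 0.2, -1.1]
finger_gap: 8.8
grip_force: 30.0
```

>>> carry_out --motion '[{"translation": [0,0,1],"yaw": 0},{"translation": [0,0,0],"yaw": 0},{"translation": [0,0,0],"yaw": 0}]'

```text
clock: 11.9
ee_pos: [489.3, -165.1, 76.1]
orientation: [[0.142, 0.99, 0.001], [0.99, -0.142, -0.0], [-0.0, 0.001, -1.0]]
ft_force: [0.4, 1.5, 9.0]
finger_gap: 8.6
grip_force: 30.0
```

Contact on the worktop (9 N). Release and rise.

>>> carry_out --motion '[{"translation": [0,0,0],"yaw": 0},{"translation": [0,0,0],"yaw": 0},{"translation": [0,0,0],"yaw": 0},{"translation": [0,0,0],"yaw": 0}]' --jaw 30

```text
clock: 12.3
ee_pos: [488.5, -165.2, 75.4]
orientation: [[0.142, 0.99, -0.0], [0.99, -0.142, 0.0], [0.0, -0.0, -1.0]]
ft_force: [0.3, -0.0, 0.2]
finger_gap: 30.0
grip_force: 0.0
```

>>> carry_out --motion '[{"translation": [0,0,-20],"yaw": 0},{"translation": [0,0,-40],"yaw": 0},{"translation": [0,0,-40],"yaw": 0},{"translation": [0,0,0],"yaw": 0}]'

```text
clock: 12.7
ee_pos: [490.8, -165.6, 180.0]
orientation: [[0.142, 0.99, 0.006], [0.99, -0.142, -0.003], [-0.002, 0.006, -1.0]]
ft_force: [0.6, -0.6, 0.0]
finger_gap: 30.1
grip_force: 0.0
```

>>> carry_out --motion '[{"translation": [40,0,0],"yaw": 0},{"translation": [40,0,0],"yaw": 0},{"translation": [40,0,0],"yaw": 0},{"translation": [0,0,0],"yaw": 0}]'

```text
clock: 13.1
ee_pos: [505.9, -41.2, 175.6]
orientation: [[0.136, 0.991, 0.0], [0.991, -0.136, 0.001], [0.001, 0.0, -1.0]]
ft_force: [-0.2, -0.1, 0.2]
finger_gap: 29.9
grip_force: 0.0
```

```bash
python3 - <<'E'
from h import *
s=r.sense();c=r.read_camera("wrist");im=c["img"]
cv2.imwrite("pics/w5.png",im[:,:,::-1])
np.savez("w5.npz",**{k:c[k] for k in("img","K","T_tool_cam")},ee_pos=s["ee_pos"],orientation=s["orientation"])
to(424,305,176,94)
E
```

```text
at [505.7 -44.  175.3] gap 30.0 shift [ 334.3 -129.3   -0.5]
tool x at 82.0 yaw -0.2088
```

View pics/w5.png

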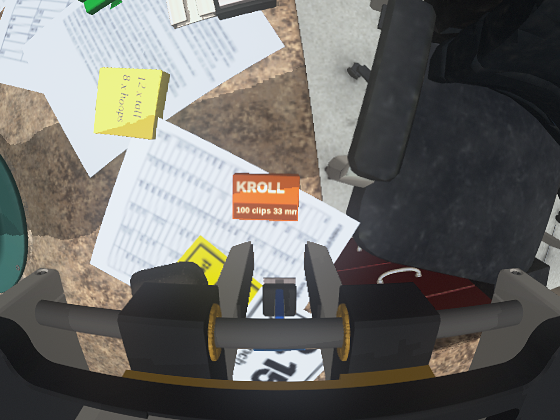

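Blue stands by the carton, its base at (279,290), and will be checked from the top later. Next is the orange holder.

>>> carry_out --motion '[{"translation": [41,-15,0],"yaw": 0},{"translation": [41,-15,0],"yaw": 0},{"translation": [41,-15,0],"yaw": 0},{"translation": [41,-15,0],"yaw": 0}]'

```text
clock: 13.55
ee_pos: [469.3, 124.7, 175.3]
orientation: [[0.144, 0.99, -0.0], [0.99, -0.144, -0.0], [-0.0, -0.0, -1.0]]
ft_force: [0.8, 0.3, 0.2]
finger_gap: 29.7
grip_force: 0.0
```

>>> carry_out --motion '[{"translation": [41,-15,0],"yaw": 0},{"translation": [41,-15,0],"yaw": 0},{"translation": [41,-15,0],"yaw": 0},{"translation": [43,-16,0],"yaw": 0}]'

```text
clock: 13.95
ee_pos: [433.2, 297.7, 175.2]
orientation: [[0.145, 0.989, -0.0], [0.989, -0.145, -0.001], [-0.001, 0.0, -1.0]]
ft_force: [1.4, -0.0, 0.2]
finger_gap: 30.3
grip_force: 0.0
```

>>> carry_out --motion '[{"translation": [0,0,0],"yaw": -0.105},{"translation": [0,0,0],"yaw": -0.104},{"translation": [0,0,0],"yaw": 0},{"translation": [0,0,0],"yaw": 0}]'

```text
clock: 14.35
ee_pos: [433.4, 296.6, 175.2]
orientation: [[-0.061, 0.998, -0.001], [0.998, 0.061, -0.0], [-0.0, -0.001, -1.0]]
ft_force: [0.1, -0.2, 0.0]
finger_gap: 30.3
grip_force: 0.0
```

```bash
python3 - <<'E'
from h import *
s=r.sense();c=r.read_camera("wrist");im=c["img"]
k=biggest(mask(im,(6,140,150),(18,255,255),(200,100,380,270)));print(cv2.boundingRect(k),rect(wrist_plane(c,s,k[:,0],94)))
to(431,300,80,94)
u=im[60:310,150:400];cv2.imwrite("pics/w6.png",cv2.resize(u,None,fx=2.4,fy=2.4)[:,:,::-1])
E
```

```text
(268, 187, 11, 45) (array([428. , 301.5]), array([38.9,  8.4]), -84.4)
at [433.4 296.6 175.4] gap 29.8 shift [ 3.5 -2.2 95.4]
tool x at 93.5 yaw -0.0082
```

View pics/w6.png

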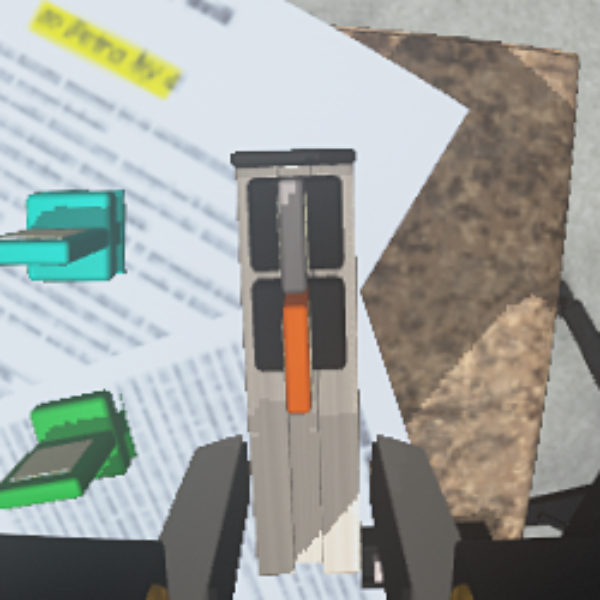

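The orange card is at (297,355) between the fingers, with grey behind it at (292,235). The bar at the mouth is clear. I'll grip orange and slide it out.

>>> carry_out --motion '[{"translation": [4.5,-3,0],"yaw": -0.008},{"translation": [0,0,30],"yaw": 0},{"translation": [0,0,30],"yaw": 0},{"translation": [0,0,25],"yaw": 0},{"translation": [0,0,10],"yaw": 0}]'

```text
clock: 14.9
ee_pos: [428.8, 301.2, 78.7]
orientation: [[-0.073, 0.997, -0.002], [0.997, 0.073, -0.001], [-0.001, -0.002, -1.0]]
ft_force: [0.1, 0.2, 0.8]
finger_gap: 29.9
grip_force: 0.0
```

>>> carry_out --motion '[{"translation": [0,0,0],"yaw": 0},{"translation": [0,0,0],"yaw": 0},{"translation": [0,0,0],"yaw": 0},{"translation": [0,0,0],"yaw": 0},{"translation": [0,0,0],"yaw": 0}]' --jaw 3

```text
clock: 15.4
ee_pos: [430.1, 302.2, 81.5]
orientation: [[-0.074, 0.997, 0.001], [0.997, 0.074, 0.001], [0.001, 0.001, -1.0]]
ft_force: [-1.8, -0.8, 8.0]
finger_gap: 8.8
grip_force: 30.0
```

>>> carry_out --motion '[{"translation": [-10,0,0],"yaw": 0},{"translation": [-15,0,0],"yaw": 0},{"translation": [-15,0,0],"yaw": 0},{"translation": [0,0,0],"yaw": 0}]'

```text
clock: 15.8
ee_pos: [433.6, 260.2, 81.3]
orientation: [[-0.072, 0.997, 0.001], [0.997, 0.072, -0.0], [-0.001, 0.001, -1.0]]
ft_force: [-0.5, -0.7, 1.8]
finger_gap: 8.6
grip_force: 30.0
```

>>> carry_out --motion '[{"translation": [-15,0,0],"yaw": 0},{"translation": [-15,0,0],"yaw": 0},{"translation": [-15,0,0],"yaw": 0},{"translation": [-15,0,0],"yaw": 0},{"translation": [0,0,0],"yaw": 0}]'

```text
clock: 16.3
ee_pos: [437.4, 200.1, 80.6]
orientation: [[-0.072, 0.997, 0.0], [0.997, 0.072, -0.001], [-0.001, -0.0, -1.0]]
ft_force: [0.4, 0.3, -0.4]
finger_gap: 3.1
grip_force: 0.0
```

>>> carry_out --motion '[{"translation": [-15,0,0],"yaw": 0},{"translation": [-15,0,0],"yaw": 0},{"translation": [-15,0,0],"yaw": 0},{"translation": [-17,0,0],"yaw": 0},{"translation": [0,0,0],"yaw": 0}]'

```text
clock: 16.8
ee_pos: [441.9, 138.7, 80.6]
orientation: [[-0.071, 0.997, 0.0], [0.997, 0.071, -0.001], [-0.001, -0.0, -1.0]]
ft_force: [0.5, 1.1, 0.3]
finger_gap: 2.9
grip_force: 0.0
```

>>> carry_out --motion '[{"translation": [0,0,-20],"yaw": 0},{"translation": [0,0,-40],"yaw": 0},{"translation": [0,0,-35],"yaw": 0},{"translation": [0,0,0],"yaw": 0}]'

```text
clock: 17.2
ee_pos: [443.4, 142.0, 179.4]
orientation: [[-0.074, 0.997, 0.006], [0.997, 0.074, 0.001], [0.0, 0.006, -1.0]]
ft_force: [0.1, -0.2, 0.2]
finger_gap: 2.8
grip_force: 0.0
```

```bash
python3 - <<'E'
from h import *
im=articles();to(503,26.5,176,80.5)
c=r.read_camera("top")
k=biggest(mask(c["img"],(100,120,40),(125,255,140),(300,150,345,215)));print("blue card dark?",cv2.boundingRect(k))
cv2.imwrite("pics/top3.png",cv2.resize(im[130:230,240:450],None,fx=3.8,fy=3.8,interpolation=cv2.INTER_CUBIC)[:,:,::-1])
E
```

```text
staples [ 480.9 -222. ] [69.1 37.5] target [ 489.9 -164.7] x-dir deg 81.1
clips [491.9 -37.6] [72.2 49.3] target [503.   26.5] x-dir deg 80.2
at [442.6 141.3 177.4] gap 3.0 shift [-118.9   51.7    1.6]
tool x at 94.2 yaw 0.2399
blue card dark? (322, 169, 4, 7)
```

View pics/top3.png

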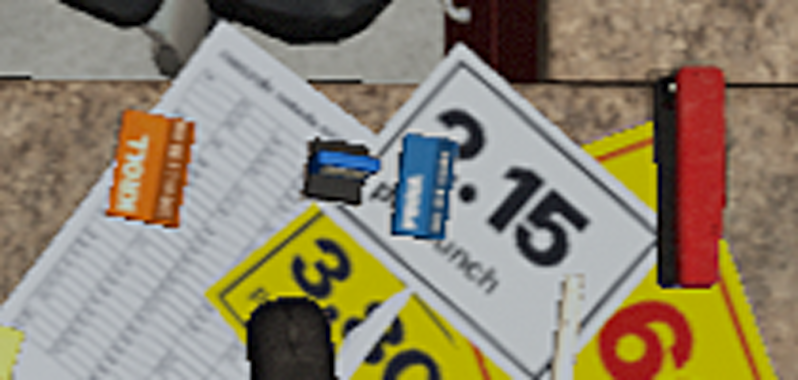

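Blue stands well beside the blue carton: base at (337,170), carton at (425,187), gap about 22 mm. The gripper closed empty (gap 3 mm), so orange slipped from the grip on the track. I'll look for it.

```bash
python3 - <<'E'
from h import *
s=r.sense();c=r.read_camera("wrist");im=c["img"]
cv2.imwrite("pics/w7.png",cv2.resize(im[20:260,130:430],None,fx=2.5,fy=2.5)[:,:,::-1])
k=biggest(mask(im,(6,140,120),(18,255,255),(220,20,330,270)));print(cv2.boundingRect(k),rect(wrist_plane(c,s,k[:,0],94)))
E
```

```text
(274, 50, 10, 46) (array([432.6, 260.7]), array([38.4,  7.3]), -85.8)
```

View pics/w7.png

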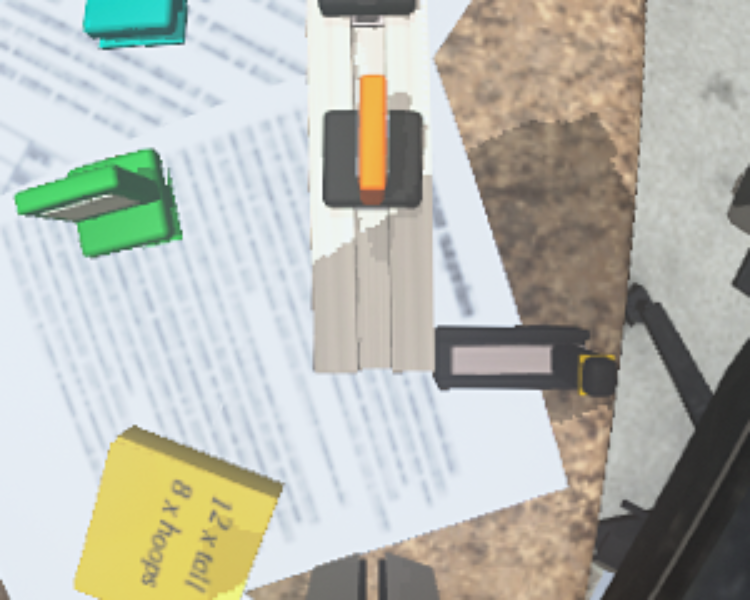

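Orange stands upright and aligned on the track at about (433,260), crop (372,150), with the way ahead clear. I'll regrip a bit lower and go slower.

>>> carry_out --motion '[{"translation": [40,0,0],"yaw": 0},{"translation": [40,0,0],"yaw": 0},{"translation": [39,0,0],"yaw": 0},{"translation": [0,0,0],"yaw": 0},{"translation": [0,0,0],"yaw": 0}]' --jaw 30

```text
clock: 17.85
ee_pos: [431.8, 259.7, 174.4]
orientation: [[-0.076, 0.997, -0.002], [0.997, 0.076, -0.0], [0.0, -0.002, -1.0]]
ft_force: [0.5, -0.1, 0.3]
finger_gap: 29.9
grip_force: 0.0
```

>>> carry_out --motion '[{"translation": [0,0,30],"yaw": 0},{"translation": [0,0,30],"yaw": 0},{"translation": [0,0,25],"yaw": 0},{"translation": [0,0,16],"yaw": 0},{"translation": [0,0,0],"yaw": 0}]'

```text
clock: 18.35
ee_pos: [432.0, 257.7, 72.8]
orientation: [[-0.073, 0.997, -0.003], [0.997, 0.073, -0.001], [-0.001, -0.003, -1.0]]
ft_force: [0.9, 0.1, -0.1]
finger_gap: 30.0
grip_force: 0.0
```

>>> carry_out --motion '[{"translation": [0,0,0],"yaw": 0},{"translation": [0,0,0],"yaw": 0},{"translation": [0,0,0],"yaw": 0},{"translation": [0,0,0],"yaw": 0},{"translation": [0,0,0],"yaw": 0}]' --jaw 3

```text
clock: 18.85
ee_pos: [433.4, 259.1, 75.4]
orientation: [[-0.074, 0.997, 0.001], [0.997, 0.074, 0.0], [0.0, 0.001, -1.0]]
ft_force: [-0.4, -2.1, 9.7]
finger_gap: 8.5
grip_force: 30.0
```

>>> carry_out --motion '[{"translation": [-8,0,0],"yaw": 0},{"translation": [-8,0,0],"yaw": 0},{"translation": [-8,0,0],"yaw": 0}]'

```text
clock: 19.15
ee_pos: [435.4, 235.3, 75.5]
orientation: [[-0.074, 0.997, 0.002], [0.997, 0.074, 0.001], [0.001, 0.002, -1.0]]
ft_force: [-0.3, 5.6, 21.1]
finger_gap: 8.6
grip_force: 30.0
```

>>> carry_out --motion '[{"translation": [0,0,-1],"yaw": 0},{"translation": [-8,0,0],"yaw": 0},{"translation": [-8,0,0],"yaw": 0},{"translation": [-8,0,0],"yaw": 0},{"translation": [-8,0,0],"yaw": 0}]'

```text
clock: 19.65
ee_pos: [437.0, 202.1, 75.5]
orientation: [[-0.074, 0.997, -0.0], [0.997, 0.074, -0.0], [-0.0, -0.0, -1.0]]
ft_force: [-0.4, -0.5, -0.6]
finger_gap: 8.8
grip_force: 30.0
```

>>> carry_out --motion '[{"translation": [-8,0,0],"yaw": 0},{"translation": [-8,0,0],"yaw": 0},{"translation": [-8,0,0],"yaw": 0},{"translation": [-8,0,0],"yaw": 0}]'

```text
clock: 20.05
ee_pos: [439.4, 170.4, 75.5]
orientation: [[-0.074, 0.997, -0.0], [0.997, 0.074, 0.0], [0.0, -0.0, -1.0]]
ft_force: [-0.3, 0.6, -1.9]
finger_gap: 8.7
grip_force: 30.0
```

>>> carry_out --motion '[{"translation": [-9,0,0],"yaw": 0},{"translation": [-9,0,0],"yaw": 0},{"translation": [-9,0,0],"yaw": 0},{"translation": [-9,0,0],"yaw": 0},{"translation": [0,0,0],"yaw": 0}]'

```text
clock: 20.55
ee_pos: [442.2, 133.9, 75.5]
orientation: [[-0.072, 0.997, -0.0], [0.997, 0.072, -0.0], [-0.0, -0.0, -1.0]]
ft_force: [-0.5, 0.5, -1.8]
finger_gap: 8.4
grip_force: 30.0
```

>>> carry_out --motion '[{"translation": [0,0,-20],"yaw": 0},{"translation": [0,0,-40],"yaw": 0},{"translation": [0,0,-40],"yaw": 0},{"translation": [0,0,0],"yaw": 0}]'

```text
clock: 20.95
ee_pos: [444.0, 136.4, 179.6]
orientation: [[-0.074, 0.997, 0.006], [0.997, 0.074, 0.001], [0.0, 0.006, -1.0]]
ft_force: [0.2, -0.4, -2.6]
finger_gap: 8.6
grip_force: 30.0
```

```bash
python3 - <<'E'
from h import *
im=articles();s=r.sense();c=r.read_camera("wrist");im=c["img"]
k=biggest(mask(im,(6,140,100),(18,255,255),(250,180,310,300)));print("held card",cv2.boundingRect(k))
k=biggest(mask(im,(6,140,100),(18,255,255),(240,250,560,420)));print("clips?",cv2.boundingRect(k),cv2.contourArea(k))
to(503,26.5,176,80.5)
E
```

```text
staples [ 480.9 -222. ] [69.1 37.5] target [ 489.9 -164.7] x-dir deg 81.1
clips [491.9 -37.6] [72.2 49.3] target [503.   26.5] x-dir deg 80.2
held card (271, 213, 16, 76)
clips? (271, 250, 16, 39) 557.5
at [442.3 135.1 175.9] gap 9.1 shift [-112.8   52.5    0. ]
tool x at 94.2 yaw 0.2394
```

Still held; the clips carton has not moved. I'll carry orange to (503,25.5).

>>> carry_out --motion '[{"translation": [-38,17.5,0],"yaw": 0},{"translation": [-38,17.5,0],"yaw": 0},{"translation": [-38,17.5,0],"yaw": 0},{"translation": [0,0,0],"yaw": 0.12},{"translation": [0,0,0],"yaw": 0.119}]'

```text
clock: 21.55
ee_pos: [502.3, 24.5, 173.7]
orientation: [[0.171, 0.985, -0.003], [0.985, -0.171, 0.001], [0.001, -0.003, -1.0]]
ft_force: [-0.6, 0.4, -1.1]
finger_gap: 8.7
grip_force: 30.0
```

>>> carry_out --motion '[{"translation": [0,0,30],"yaw": 0},{"translation": [0,0,30],"yaw": 0},{"translation": [0,0,20],"yaw": 0},{"translation": [0,0,0],"yaw": 0},{"translation": [0,0,0],"yaw": 0}]'

```text
clock: 22.05
ee_pos: [502.4, 25.9, 95.2]
orientation: [[0.163, 0.987, -0.002], [0.987, -0.163, 0.001], [0.0, -0.002, -1.0]]
ft_force: [-0.3, 0.5, -2.1]
finger_gap: 8.8
grip_force: 30.0
```

```bash
python3 - <<'E'
from h import *
to(503,25.5,71.5,80.5)
s=r.sense();c=r.read_camera("wrist");im=c["img"]
cv2.imwrite("pics/w8.png",im[:,:,::-1])
E
```

```text
at [502.4  25.9  95.2] gap 8.8 shift [-0.3  0.7 23.7]
tool x at 80.6 yaw 0.0016
```

View pics/w8.png

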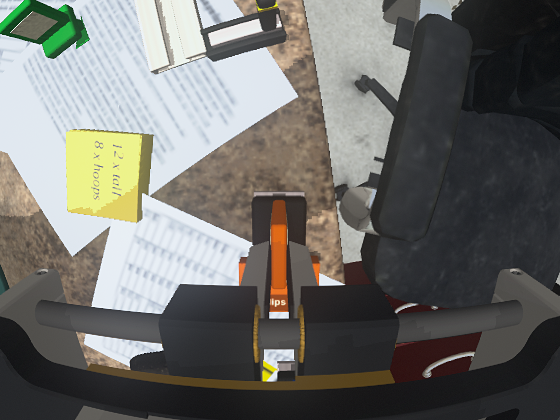

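Orange is held at (279,230), and the carton shows symmetrically behind it (240–320, 270). Lowering it now.

>>> carry_out --motion '[{"translation": [0,0.5,10],"yaw": 0},{"translation": [0,0,9],"yaw": 0},{"translation": [0,0,3],"yaw": 0},{"translation": [0,0,0],"yaw": 0},{"translation": [0,0,0],"yaw": 0}]'

```text
clock: 22.6
ee_pos: [503.4, 25.4, 73.7]
orientation: [[0.164, 0.986, 0.0], [0.986, -0.164, 0.0], [0.0, -0.0, -1.0]]
ft_force: [0.3, -0.9, -1.7]
finger_gap: 8.2
grip_force: 30.0
```

>>> carry_out --motion '[{"translation": [0,0,1],"yaw": 0},{"translation": [0,0,0],"yaw": 0},{"translation": [0,0,0],"yaw": 0}]'

```text
clock: 22.9
ee_pos: [503.4, 25.3, 72.7]
orientation: [[0.164, 0.986, 0.0], [0.986, -0.164, 0.0], [0.0, 0.0, -1.0]]
ft_force: [0.6, -0.1, -2.0]
finger_gap: 8.6
grip_force: 30.0
```

>>> carry_out --motion '[{"translation": [0,0,1],"yaw": 0},{"translation": [0,0,0],"yaw": 0},{"translation": [0,0,0],"yaw": 0}]'

```text
clock: 23.2
ee_pos: [503.3, 25.3, 71.6]
orientation: [[0.164, 0.986, -0.0], [0.986, -0.164, 0.0], [0.0, -0.0, -1.0]]
ft_force: [0.2, 0.1, -1.1]
finger_gap: 8.9
grip_force: 30.0
```

>>> carry_out --motion '[{"translation": [0,0,0.5],"yaw": 0},{"translation": [0,0,0],"yaw": 0},{"translation": [0,0,0],"yaw": 0}]'

```text
clock: 23.5
ee_pos: [503.6, 25.6, 71.4]
orientation: [[0.164, 0.986, 0.001], [0.986, -0.164, 0.0], [0.0, 0.001, -1.0]]
ft_force: [-0.4, 0.1, 4.9]
finger_gap: 8.9
grip_force: 30.0
```

Touching. Release, rise and go to the handle.

>>> carry_out --motion '[{"translation": [0,0,0],"yaw": 0},{"translation": [0,0,0],"yaw": 0},{"translation": [0,0,0],"yaw": 0},{"translation": [0,0,0],"yaw": 0}]' --jaw 30

```text
clock: 23.9
ee_pos: [503.3, 25.3, 71.0]
orientation: [[0.164, 0.986, -0.0], [0.986, -0.164, 0.0], [0.0, -0.0, -1.0]]
ft_force: [0.0, -0.3, -0.0]
finger_gap: 29.3
grip_force: 0.0
```

>>> carry_out --motion '[{"translation": [0,0,-20],"yaw": 0},{"translation": [0,0,-40],"yaw": 0},{"translation": [0,0,-45],"yaw": 0},{"translation": [0,0,0],"yaw": 0}]'

```text
clock: 24.3
ee_pos: [505.6, 25.9, 180.8]
orientation: [[0.164, 0.986, 0.007], [0.986, -0.164, -0.001], [0.0, 0.007, -1.0]]
ft_force: [-0.0, 0.2, -1.4]
finger_gap: 29.7
grip_force: 0.0
```

>>> carry_out --motion '[{"translation": [40,-2.2,0],"yaw": 0},{"translation": [40,-2.2,0],"yaw": 0},{"translation": [40,-2.2,0],"yaw": 0},{"translation": [40,-2.2,0],"yaw": 0}]'

```text
clock: 24.7
ee_pos: [520.9, 185.9, 175.9]
orientation: [[0.165, 0.986, 0.0], [0.986, -0.165, -0.0], [-0.0, 0.0, -1.0]]
ft_force: [0.8, -1.4, 0.9]
finger_gap: 30.2
grip_force: 0.0
```

>>> carry_out --motion '[{"translation": [0,0,0],"yaw": -0.12},{"translation": [0,0,0],"yaw": -0.118},{"translation": [0,0,0],"yaw": 0},{"translation": [0,0,0],"yaw": 0}]'

```text
clock: 25.1
ee_pos: [520.9, 184.3, 175.8]
orientation: [[-0.069, 0.998, -0.0], [0.998, 0.069, 0.0], [0.0, -0.0, -1.0]]
ft_force: [-0.5, 0.4, 0.2]
finger_gap: 30.2
grip_force: 0.0
```

```bash
python3 - <<'E'
from h import *
s=r.sense();c=r.read_camera("wrist");im=c["img"]
to(521,185,68,94)
print("handle px expected",wrist_px(c,s,[[521,185,85]]))
u=im[60:310,150:400];cv2.imwrite("pics/w9.png",cv2.resize(u,None,fx=2.4,fy=2.4)[:,:,::-1])
E
```

```text
at [521.  184.3 175.9] gap 30.3 shift [7.000e-01 1.000e-01 1.079e+02]
tool x at 94.0 yaw -0.0008
handle px expected [[279.34751215 211.8131493 ]]
```

View pics/w9.png

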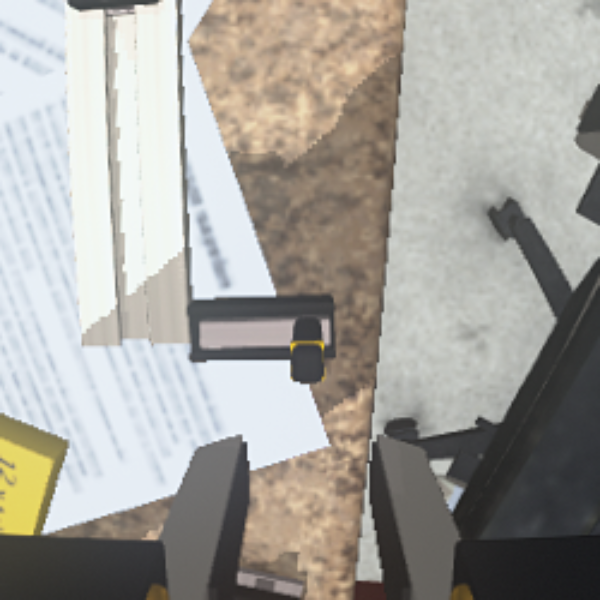

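The handle top at crop (307,365) is at px (278,212), where predicted. I'll descend, grip and push the bolt shut.

>>> carry_out --motion '[{"translation": [0,0,30],"yaw": 0},{"translation": [0,0,30],"yaw": 0},{"translation": [0,0,30],"yaw": 0},{"translation": [0,0,17],"yaw": 0},{"translation": [0,0,0],"yaw": 0}]'

```text
clock: 25.65
ee_pos: [520.0, 184.2, 67.5]
orientation: [[-0.071, 0.997, -0.003], [0.997, 0.071, -0.001], [-0.0, -0.003, -1.0]]
ft_force: [-0.6, -0.7, 0.9]
finger_gap: 30.0
grip_force: 0.0
```

>>> carry_out --motion '[{"translation": [0,0,0],"yaw": 0},{"translation": [0,0,0],"yaw": 0},{"translation": [0,0,0],"yaw": 0},{"translation": [0,0,0],"yaw": 0},{"translation": [0,0,0],"yaw": 0}]' --jaw 5

```text
clock: 26.15
ee_pos: [520.4, 184.8, 70.2]
orientation: [[-0.073, 0.997, -0.0], [0.997, 0.073, -0.0], [-0.0, -0.0, -1.0]]
ft_force: [-9.5, -1.2, 10.7]
finger_gap: 11.7
grip_force: 30.0
```

>>> carry_out --motion '[{"translation": [0,-8,0],"yaw": 0},{"translation": [0,-8,0],"yaw": 0},{"translation": [0,-8,0],"yaw": 0},{"translation": [0,-8,0],"yaw": 0},{"translation": [0,-5,0],"yaw": 0}]'

```text
clock: 26.65
ee_pos: [484.6, 181.5, 70.2]
orientation: [[-0.072, 0.997, 0.003], [0.997, 0.072, -0.001], [-0.001, 0.003, -1.0]]
ft_force: [2.2, -2.9, 7.1]
finger_gap: 11.7
grip_force: 30.0
```

>>> carry_out --motion '[{"translation": [0,-1,0],"yaw": 0},{"translation": [0,0,0],"yaw": 0}]'

```text
clock: 26.85
ee_pos: [483.6, 181.4, 70.2]
orientation: [[-0.072, 0.997, 0.002], [0.997, 0.072, -0.001], [-0.001, 0.002, -1.0]]
ft_force: [-0.0, -2.8, 10.8]
finger_gap: 11.6
grip_force: 30.0
```

>>> carry_out --motion '[{"translation": [0,-1.5,0],"yaw": 0},{"translation": [0,0,0],"yaw": 0}]'

```text
clock: 27.05
ee_pos: [482.3, 181.3, 70.2]
orientation: [[-0.072, 0.997, 0.002], [0.997, 0.072, -0.001], [-0.001, 0.002, -1.0]]
ft_force: [0.7, -3.0, 10.1]
finger_gap: 12.1
grip_force: 30.0
```

>>> carry_out --motion '[{"translation": [0,-1.5,0],"yaw": 0},{"translation": [0,0,0],"yaw": 0}]'

```text
clock: 27.25
ee_pos: [480.9, 181.2, 70.2]
orientation: [[-0.072, 0.997, 0.002], [0.997, 0.072, -0.001], [-0.001, 0.002, -1.0]]
ft_force: [0.6, -4.2, 9.1]
finger_gap: 11.2
grip_force: 30.0
```

>>> carry_out --motion '[{"translation": [0,-1.5,0],"yaw": 0},{"translation": [0,0,0],"yaw": 0}]'

```text
clock: 27.45
ee_pos: [480.1, 181.1, 70.2]
orientation: [[-0.072, 0.997, 0.004], [0.997, 0.072, -0.0], [-0.0, 0.004, -1.0]]
ft_force: [7.2, -3.7, 4.3]
finger_gap: 11.0
grip_force: 30.0
```

>>> carry_out --motion '[{"translation": [0,-0.5,0],"yaw": 0},{"translation": [0,0,0],"yaw": 0}]'

```text
clock: 27.65
ee_pos: [480.0, 181.1, 70.3]
orientation: [[-0.072, 0.997, 0.004], [0.997, 0.072, 0.0], [-0.0, 0.004, -1.0]]
ft_force: [9.7, -3.2, 1.6]
finger_gap: 11.7
grip_force: 30.0
```

>>> carry_out --motion '[{"translation": [0,-1,0],"yaw": 0},{"translation": [0,0,0],"yaw": 0}]'

```text
clock: 27.85
ee_pos: [479.8, 181.1, 70.4]
orientation: [[-0.072, 0.997, 0.006], [0.997, 0.072, 0.001], [0.0, 0.006, -1.0]]
ft_force: [15.8, -2.4, -4.5]
finger_gap: 11.4
grip_force: 30.0
```

>>> carry_out --motion '[{"translation": [0,0.5,0],"yaw": 0},{"translation": [0,0,0],"yaw": 0},{"translation": [0,0,0],"yaw": 0},{"translation": [0,0,-40],"yaw": 0},{"translation": [0,0,-45],"yaw": 0}]' --jaw 30

```text
clock: 28.35
ee_pos: [476.2, 181.5, 154.3]
orientation: [[-0.074, 0.997, -0.003], [0.997, 0.074, -0.0], [0.0, -0.003, -1.0]]
ft_force: [0.5, -0.6, 0.8]
finger_gap: 30.1
grip_force: 0.0
```

```bash
python3 - <<'E'
from h import *
to(426,330,160,94)
E
```

```text
at [476.2 181.5 154.3] gap 30.1 shift [151.8 -39.1  -5.6]
tool x at 94.2 yaw 0.0041
```

The bolt is on its stop: force rises with no travel. Next I'll go to the grey holder.

>>> carry_out --motion '[{"translation": [39,-9.3,-5],"yaw": 0},{"translation": [39,-9.3,-5],"yaw": 0},{"translation": [39,-9.3,-5],"yaw": 0},{"translation": [39,-9.3,0],"yaw": 0},{"translation": [0,0,0],"yaw": 0}]'

```text
clock: 28.85
ee_pos: [426.0, 339.3, 169.7]
orientation: [[-0.08, 0.997, -0.0], [0.997, 0.08, 0.002], [0.002, -0.0, -1.0]]
ft_force: [-0.5, -0.5, -0.5]
finger_gap: 30.1
grip_force: 0.0
```

```bash
python3 - <<'E'
from h import *
s=r.sense();c=r.read_camera("wrist");im=c["img"]
to(427.5,344,77,94)
u=im[100:300,180:380]
np.savez("w10.npz",K=c["K"],T_tool_cam=c["T_tool_cam"],ee_pos=s["ee_pos"],orientation=s["orientation"])
print("pred card",wrist_px(c,s,[[427,364,94],[430,324,94]]))
cv2.imwrite("pics/w10.png",cv2.resize(u,None,fx=3,fy=3)[:,:,::-1])
E
```

```text
at [427.3 336.7 169.3] gap 29.9 shift [ 7.2  0.8 92.3]
tool x at 94.4 yaw 0.0077
pred card [[282.86066417 188.44168349]
 [282.4816149  234.93570255]]
```

View pics/w10.png

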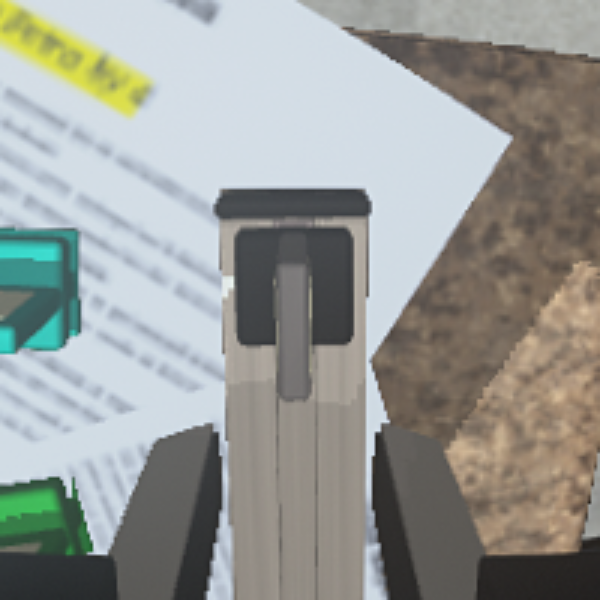

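The grey card (294,330) is centred between the fingers. I'll grip it and slide it toward the bolt.

>>> carry_out --motion '[{"translation": [8,-1,0],"yaw": 0},{"translation": [0,0,30],"yaw": 0},{"translation": [0,0,30],"yaw": 0},{"translation": [0,0,25],"yaw": 0},{"translation": [0,0,6],"yaw": 0}]'

```text
clock: 29.4
ee_pos: [427.0, 340.5, 75.9]
orientation: [[-0.071, 0.997, -0.003], [0.997, 0.071, -0.002], [-0.002, -0.003, -1.0]]
ft_force: [0.4, 0.1, 0.5]
finger_gap: 30.1
grip_force: 0.0
```

>>> carry_out --motion '[{"translation": [0,0,0],"yaw": 0.006},{"translation": [0,0,0],"yaw": 0},{"translation": [0,0,0],"yaw": 0},{"translation": [0,0,0],"yaw": 0},{"translation": [0,0,0],"yaw": 0}]' --jaw 3

```text
clock: 29.9
ee_pos: [427.9, 342.5, 79.0]
orientation: [[-0.067, 0.998, 0.001], [0.998, 0.067, 0.001], [0.001, 0.001, -1.0]]
ft_force: [-2.0, -0.9, 8.7]
finger_gap: 8.7
grip_force: 29.9
```

>>> carry_out --motion '[{"translation": [0,0,-1],"yaw": 0},{"translation": [-8,0,0],"yaw": 0},{"translation": [-8,0,0],"yaw": 0},{"translation": [-8,0,0],"yaw": 0},{"translation": [0,0,0],"yaw": 0}]'

```text
clock: 30.4
ee_pos: [429.5, 316.8, 79.2]
orientation: [[-0.065, 0.998, 0.0], [0.998, 0.065, -0.001], [-0.001, 0.0, -1.0]]
ft_force: [-0.0, 0.2, -0.8]
finger_gap: 8.8
grip_force: 29.8
```

>>> carry_out --motion '[{"translation": [-10,0,0],"yaw": 0},{"translation": [-10,0,0],"yaw": 0},{"translation": [-10,0,0],"yaw": 0},{"translation": [-10,0,0],"yaw": 0},{"translation": [-10,0,0],"yaw": 0}]'

```text
clock: 30.9
ee_pos: [432.5, 267.3, 79.0]
orientation: [[-0.067, 0.998, -0.0], [0.998, 0.067, -0.0], [-0.0, -0.0, -1.0]]
ft_force: [-0.4, 0.6, 0.6]
finger_gap: 8.9
grip_force: 29.8
```

>>> carry_out --motion '[{"translation": [-10,0,0],"yaw": 0},{"translation": [-10,0,0],"yaw": 0},{"translation": [-10,0,0],"yaw": 0},{"translation": [-10,0,0],"yaw": 0},{"translation": [-8,0,0],"yaw": 0}]'

```text
clock: 31.4
ee_pos: [435.9, 219.5, 79.1]
orientation: [[-0.067, 0.998, 0.0], [0.998, 0.067, 0.0], [-0.0, 0.0, -1.0]]
ft_force: [1.3, -0.3, -2.3]
finger_gap: 8.3
grip_force: 29.8
```

>>> carry_out --motion '[{"translation": [-4,0,0],"yaw": 0},{"translation": [-4,0,0],"yaw": 0},{"translation": [0,0,0],"yaw": 0}]'

```text
clock: 31.7
ee_pos: [436.3, 212.2, 79.1]
orientation: [[-0.067, 0.998, 0.0], [0.998, 0.067, -0.0], [-0.0, 0.0, -1.0]]
ft_force: [1.4, 0.4, -1.3]
finger_gap: 9.0
grip_force: 29.9
```

>>> carry_out --motion '[{"translation": [-3,0,0],"yaw": 0},{"translation": [-3,0,0],"yaw": 0},{"translation": [0,0,0],"yaw": 0}]'

```text
clock: 32.0
ee_pos: [436.6, 206.3, 79.0]
orientation: [[-0.067, 0.998, -0.0], [0.998, 0.067, -0.0], [-0.0, -0.0, -1.0]]
ft_force: [1.7, 0.2, -1.8]
finger_gap: 8.5
grip_force: 29.9
```

>>> carry_out --motion '[{"translation": [-2,0,0],"yaw": 0},{"translation": [-1.5,0,0],"yaw": 0},{"translation": [0,0,0],"yaw": 0}]'

```text
clock: 32.3
ee_pos: [436.8, 202.8, 79.0]
orientation: [[-0.067, 0.998, -0.0], [0.998, 0.067, -0.0], [-0.0, -0.0, -1.0]]
ft_force: [2.5, 0.4, -1.7]
finger_gap: 8.8
grip_force: 29.9
```

>>> carry_out --motion '[{"translation": [-1.5,0,0],"yaw": 0},{"translation": [0,0,0],"yaw": 0}]'

```text
clock: 32.5
ee_pos: [436.9, 201.4, 79.0]
orientation: [[-0.067, 0.998, -0.0], [0.998, 0.067, -0.0], [-0.0, -0.0, -1.0]]
ft_force: [1.5, -0.1, -2.1]
finger_gap: 9.1
grip_force: 29.9
```

>>> carry_out --motion '[{"translation": [-1.5,0,0],"yaw": 0},{"translation": [0,0,0],"yaw": 0}]'

```text
clock: 32.7
ee_pos: [437.0, 200.0, 79.1]
orientation: [[-0.067, 0.998, 0.0], [0.998, 0.067, 0.0], [0.0, 0.0, -1.0]]
ft_force: [1.2, 1.4, -1.2]
finger_gap: 8.6
grip_force: 29.9
```

>>> carry_out --motion '[{"translation": [-1,0,0],"yaw": 0},{"translation": [0,0,0],"yaw": 0}]'

```text
clock: 32.9
ee_pos: [437.0, 199.3, 79.1]
orientation: [[-0.067, 0.998, 0.0], [0.998, 0.067, 0.001], [0.001, 0.0, -1.0]]
ft_force: [1.5, 2.2, -0.2]
finger_gap: 8.7
grip_force: 30.0
```

>>> carry_out --motion '[{"translation": [-1,0,0],"yaw": 0},{"translation": [0,0,0],"yaw": 0}]'

```text
clock: 33.1
ee_pos: [437.1, 198.3, 79.1]
orientation: [[-0.067, 0.998, -0.0], [0.998, 0.067, 0.0], [0.0, -0.0, -1.0]]
ft_force: [-1.3, 4.3, 1.1]
finger_gap: 8.6
grip_force: 30.0
```

>>> carry_out --motion '[{"translation": [-1,0,0],"yaw": 0},{"translation": [0,0,0],"yaw": 0}]'

```text
clock: 33.3
ee_pos: [437.1, 197.3, 79.2]
orientation: [[-0.067, 0.998, -0.0], [0.998, 0.067, 0.0], [0.0, 0.0, -1.0]]
ft_force: [-1.7, 3.9, 4.4]
finger_gap: 8.9
grip_force: 30.0
```

```bash
python3 - <<'E'
from h import *
s=r.sense();c=r.read_camera("wrist");im=c["img"];print(s["ft_force"],s["ee_pos"])
u=im[160:280,220:380];cv2.imwrite("pics/w11.png",cv2.resize(u,None,fx=4,fy=4,interpolation=cv2.INTER_CUBIC)[:,:,::-1])
E
```

```text
[-1.70977483  3.88110275  4.37566114] [437.13018251 197.27870833  79.18862847]
```

View pics/w11.png

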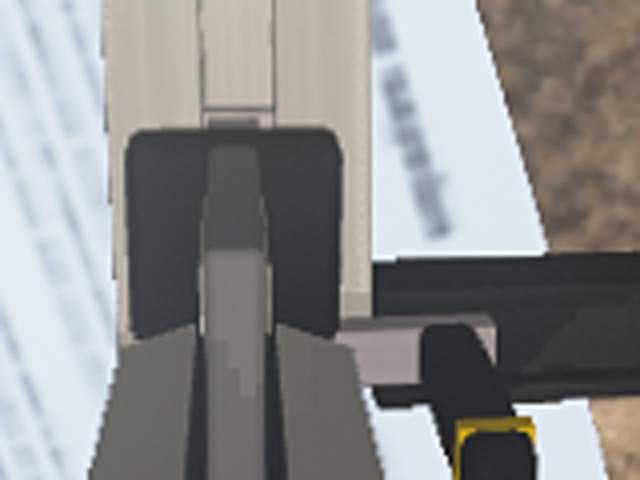

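The grey base (235,235) is up against the bolt bar at (385,350). I'll give one more push to confirm contact.

>>> carry_out --motion '[{"translation": [-1.5,0,0],"yaw": 0},{"translation": [0,0,0],"yaw": 0}]'

```text
clock: 33.55
ee_pos: [437.4, 195.9, 79.3]
orientation: [[-0.067, 0.998, 0.0], [0.998, 0.067, 0.001], [0.001, 0.0, -1.0]]
ft_force: [-3.0, 5.5, 6.3]
finger_gap: 8.3
grip_force: 30.0
```

>>> carry_out --motion '[{"translation": [-1.5,0,0],"yaw": 0},{"translation": [0,0,0],"yaw": 0}]'

```text
clock: 33.75
ee_pos: [437.5, 194.5, 79.4]
orientation: [[-0.067, 0.998, 0.0], [0.998, 0.067, 0.001], [0.001, 0.0, -1.0]]
ft_force: [-2.4, 6.5, 7.7]
finger_gap: 8.5
grip_force: 30.0
```

In contact; the force keeps rising. Release, rise and check.

>>> carry_out --motion '[{"translation": [0,0,0],"yaw": 0},{"translation": [0,0,0],"yaw": 0},{"translation": [0,0,0],"yaw": 0},{"translation": [0,0,0],"yaw": 0}]' --jaw 30

```text
clock: 34.15
ee_pos: [437.3, 193.7, 78.9]
orientation: [[-0.067, 0.998, -0.0], [0.998, 0.067, -0.0], [-0.0, -0.0, -1.0]]
ft_force: [0.1, 0.3, -0.5]
finger_gap: 29.3
grip_force: 0.0
```

>>> carry_out --motion '[{"translation": [0,0,-30],"yaw": 0},{"translation": [0,0,-40],"yaw": 0},{"translation": [0,0,-50],"yaw": 0},{"translation": [0,0,-50],"yaw": 0},{"translation": [0,0,0],"yaw": 0}]'

```text
clock: 34.65
ee_pos: [439.3, 195.3, 254.2]
orientation: [[-0.067, 0.998, 0.007], [0.998, 0.067, 0.001], [0.001, 0.007, -1.0]]
ft_force: [1.0, -0.7, -0.9]
finger_gap: 30.1
grip_force: 0.0
```

>>> carry_out --motion '[{"translation": [0,0,0],"yaw": 0},{"translation": [0,0,0],"yaw": 0},{"translation": [0,0,0],"yaw": 0}]'

```text
clock: 34.95
ee_pos: [436.9, 193.8, 248.0]
orientation: [[-0.067, 0.998, -0.002], [0.998, 0.067, -0.0], [-0.0, -0.002, -1.0]]
ft_force: [-0.0, 0.2, 0.6]
finger_gap: 29.7
grip_force: 0.0
```

```bash
python3 - <<'E'
from h import *
articles()
s=r.sense();c=r.read_camera("wrist");im=c["img"]
np.savez("w12.npz",K=c["K"],T_tool_cam=c["T_tool_cam"],ee_pos=s["ee_pos"],orientation=s["orientation"])
print(s["ee_pos"])
u=im[130:250,230:360];cv2.imwrite("pics/w12.png",cv2.resize(u,None,fx=5,fy=5,interpolation=cv2.INTER_CUBIC)[:,:,::-1])
E
```

```text
staples [ 480.9 -222. ] [69.1 37.5] target [ 489.9 -164.7] x-dir deg 81.1
clips [491.9 -37.6] [72.2 49.3] target [503.   26.5] x-dir deg 80.2
[436.91100841 193.90079219 248.10195681]
```

View pics/w12.png

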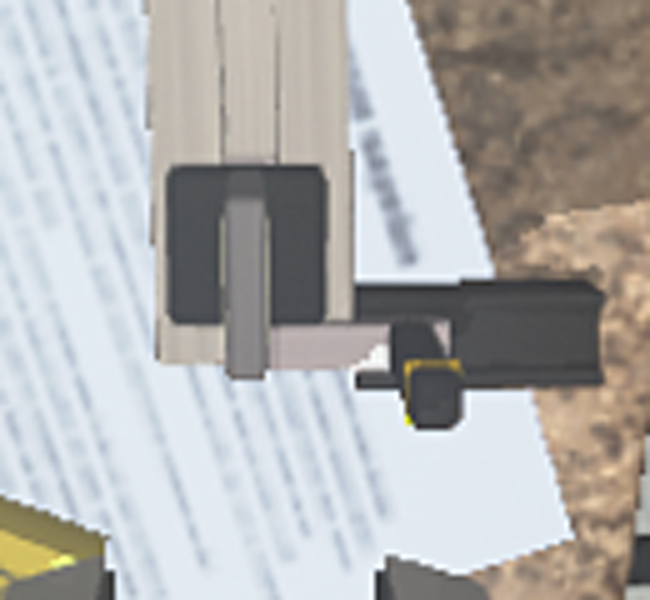

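```bash
python3 - <<'E'
from h import *
d=dict(np.load("w12.npz"))
def P(u,v,z): return wrist_plane(d,d,[[230+u/5,130+v/5]],z)[0].round(1)
print("handle",P(434,397,85),"L/R",P(406,397,85),P(463,397,85))
print("card",P(227,197,94),P(265,197,94),P(229,378,94),P(266,378,94))
print("base",P(167,165,34),P(327,165,34),P(168,323,34),P(326,323,34))
print("rail corner",P(158,362,17))
to(437,195,248)
E
```

```text
handle [479.7 181.5  85. ] L/R [473.5 181.1  85. ] [486.3 181.9  85. ]
card [430.8 224.   94. ] [438.8 224.5  94. ] [433.8 184.9  94. ] [441.8 185.4  94. ]
base [415.4 223.6  34. ] [454.8 226.2  34. ] [418.  183.7  34. ] [457.7 186.4  34. ]
rail corner [415.4 169.6  17. ]
at [437.  194.  248.3] gap 30.1 shift [1.  0.1 0.3]
```

The bolt is fully shut, with the handle at x≈480. The grey centre measures 33.5 mm from the mouth against a nominal 32, about at measurement error. I'll nudge it gently with closed fingers, low on the card, to be sure.

>>> carry_out --motion '[{"translation": [26,0.5,0],"yaw": 0},{"translation": [25,0.5,0],"yaw": 0},{"translation": [0,0,30],"yaw": 0},{"translation": [0,0,40],"yaw": 0},{"translation": [0,0,0],"yaw": 0}]' --jaw 0

```text
clock: 35.55
ee_pos: [432.7, 243.9, 175.2]
orientation: [[-0.068, 0.998, -0.007], [0.998, 0.068, -0.002], [-0.001, -0.007, -1.0]]
ft_force: [0.4, -0.8, 0.2]
finger_gap: 0.6
grip_force: 0.0
```

>>> carry_out --motion '[{"translation": [0,0,40],"yaw": 0},{"translation": [0,0,40],"yaw": 0},{"translation": [0,0,30],"yaw": 0},{"translation": [0,0,10],"yaw": 0},{"translation": [0,0,0],"yaw": 0}]'

```text
clock: 36.05
ee_pos: [435.0, 245.2, 59.5]
orientation: [[-0.067, 0.998, -0.001], [0.998, 0.067, -0.0], [-0.0, -0.001, -1.0]]
ft_force: [0.1, -0.6, -0.3]
finger_gap: -0.1
grip_force: 0.0
```

>>> carry_out --motion '[{"translation": [-3,0,0],"yaw": 0},{"translation": [-3,0,0],"yaw": 0},{"translation": [-3,0,0],"yaw": 0},{"translation": [0,0,0],"yaw": 0}]'

```text
clock: 36.45
ee_pos: [436.1, 235.5, 59.7]
orientation: [[-0.066, 0.998, 0.001], [0.998, 0.066, -0.0], [-0.0, 0.001, -1.0]]
ft_force: [-0.5, -0.9, 0.6]
finger_gap: 0.6
grip_force: 0.0
```

>>> carry_out --motion '[{"translation": [-2,0,0],"yaw": 0},{"translation": [-1.5,0,0],"yaw": 0},{"translation": [0,0,0],"yaw": 0}]'

```text
clock: 36.75
ee_pos: [435.9, 232.7, 59.2]
orientation: [[-0.067, 0.998, 0.0], [0.998, 0.067, 0.0], [0.0, 0.0, -1.0]]
ft_force: [0.9, 1.6, 1.3]
finger_gap: 0.5
grip_force: 0.8
```

>>> carry_out --motion '[{"translation": [-1,0,0],"yaw": 0},{"translation": [0,0,0],"yaw": 0}]'

```text
clock: 36.95
ee_pos: [436.0, 232.0, 59.3]
orientation: [[-0.067, 0.998, 0.0], [0.998, 0.067, 0.001], [0.001, 0.0, -1.0]]
ft_force: [0.0, 3.8, 2.8]
finger_gap: 0.1
grip_force: 2.8
```

>>> carry_out --motion '[{"translation": [-0.5,0,0],"yaw": 0},{"translation": [0,0,0],"yaw": 0}]'

```text
clock: 37.15
ee_pos: [436.0, 231.8, 59.3]
orientation: [[-0.067, 0.998, 0.0], [0.998, 0.067, 0.001], [0.001, 0.001, -1.0]]
ft_force: [-1.0, 5.0, 5.1]
finger_gap: 0.6
grip_force: 3.6
```

>>> carry_out --motion '[{"translation": [-1,0,0],"yaw": 0},{"translation": [0,0,0],"yaw": 0}]'

```text
clock: 37.35
ee_pos: [436.2, 230.8, 59.4]
orientation: [[-0.067, 0.998, 0.001], [0.998, 0.067, 0.001], [0.001, 0.001, -1.0]]
ft_force: [-0.3, 5.2, 3.6]
finger_gap: 0.4
grip_force: 3.1
```

>>> carry_out --motion '[{"translation": [4,0,0],"yaw": 0},{"translation": [8,0,0],"yaw": 0},{"translation": [0,0,-40],"yaw": 0},{"translation": [0,0,-50],"yaw": 0},{"translation": [0,0,-50],"yaw": 0}]'

```text
clock: 37.85
ee_pos: [434.2, 242.3, 200.4]
orientation: [[-0.068, 0.998, -0.002], [0.998, 0.068, -0.0], [-0.0, -0.002, -1.0]]
ft_force: [0.9, -0.7, -0.2]
finger_gap: 0.7
grip_force: 0.0
```

```bash
python3 - <<'E'
from h import *
im=articles();print(r.sense()["ft_force"])
c=r.read_camera("top")
cv2.imwrite("pics/top5.png",cv2.resize(im[130:230,150:450],None,fx=2.6,fy=2.6,interpolation=cv2.INTER_CUBIC)[:,:,::-1])
for n,lo,hi,roi in (("or",(6,140,100),(18,255,255),(236,150,264,210)),("bl",(100,120,60),(125,255,255),(315,150,344,200))):
    k=biggest(mask(im,lo,hi,roi));print(n,cv2.boundingRect(k),rect(ray_plane(c,k[:,0],90)))
E
```

```text
staples [ 480.9 -222. ] [69.1 37.5] target [ 489.9 -164.7] x-dir deg 81.1
clips [491.9 -37.6] [72.2 49.3] target [503.   26.5] x-dir deg 80.2
[ 3.5750214   4.35714145 11.40076099]
or (257, 165, 4, 6) (array([498.5,  12.7]), array([12.2,  6.1]), -17.7)
bl (322, 169, 18, 7) (array([ 489.7, -159.8]), array([40.9, 14.4]), -89.4)
```

View pics/top5.png

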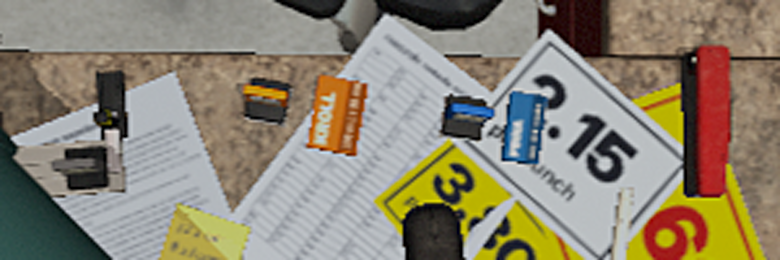

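The top view shows orange (265,103) left of the clips carton (335,115), blue (467,115) left of the staples carton (523,125), and grey (87,168) against the shut bolt (112,160). The cartons have not moved. That also puts me at 19 pictures viewed, over the limit of 14, so I won't view any more. I'll let the arm settle clear of everything, then hand in.

>>> carry_out --motion '[{"translation": [0,0,-20],"yaw": 0},{"translation": [0,0,0],"yaw": 0},{"translation": [0,0,0],"yaw": 0},{"translation": [0,0,0],"yaw": 0},{"translation": [0,0,0],"yaw": 0}]'

```text
clock: 38.45
ee_pos: [434.8, 241.9, 218.3]
orientation: [[-0.067, 0.998, -0.001], [0.998, 0.067, -0.0], [-0.0, -0.001, -1.0]]
ft_force: [0.4, -0.4, 0.3]
finger_gap: 0.5
grip_force: 0.0
```

```bash
python3 - <<'E'
from h import *
print(r.sense()["ft_force"],r.sense()["ee_pos"]);articles()
print(r.finish_job())
E
```

```text
[ 0.35362964 -0.40108     0.28675656] [434.83199153 241.92056974 218.30507889]
staples [ 480.9 -222. ] [69.1 37.5] target [ 489.9 -164.7] x-dir deg 81.1
clips [491.9 -37.6] [72.2 49.3] target [503.   26.5] x-dir deg 80.2
the job is handed in; nothing more can be done
None
```

I handed the job in at about 38 s: blue and orange stand left of their cartons, the bolt is shut and grey is against it (no red holder was present), but I viewed 19 pictures against the limit of 14, and orange slipped from the grip once on the track before I regripped it.

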